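# Uncap a vacuum half-nipple and present its sealing face to the inspection camera

## Robot

A 7-joint arm with a two-finger parallel gripper is mounted at the origin on the work surface. World frame = base frame: x ahead of the robot, y to its left, z up, the work surface at z = 0. Lengths are in m, angles in degrees, forces in N, time in s.
With the tool pointing down it reaches from about 0.425 to 0.875 m from the base axis. Payload 9.9 kg.
Tool frame: the origin (TCP) lies midway between the tips of the shut fingers; the grasp point (between the pads) lies 19 mm behind it; z points along the fingers, y is the line along which they close (so a half turn about z gives the same grasp; the last joint's range is limited). The gripper opens to 85 mm and grips with 20 to 120 N. Pads are 22 mm wide; open, the fingers measure 114 mm over their backs; the gripper's body (76 mm by 85 mm) begins 54 mm behind the grasp point. The pads swing forward as they close: fully open they stand 13 mm farther back than shut.
Start: joints at [-73.442, 32.985, 1.427, 82.34, -0.859, 64.687, -3.237], TCP at [0.246, 0.629, 0.231] pointing down, gripper open.
Joint ranges: [-157.87, 157.87], [-19.46, 123.44], [-87.15, 90], [11.01, 140.99], [-62.26, 242.26], [9.8, 113.94], [-161.44, 161.44]. Speed limits (degrees/s): [127.2, 127.2, 172.46, 172.46, 180, 180, 180].

## Interface

Orientations are given as [roll, pitch, yaw] about the fixed x, y, z axes, in that order (R = Rz(yaw) Ry(pitch) Rx(roll)).
In Python, from station import state, imaging, r, nets gives the robot as it stands.
- The arm moves only by the tool send_rows, never from a script. Its arguments are lists of equal length, an entry for each row: "offset": the shift along the tool's x, y, z each as a share of 0.15 m, from -1 to 1, a list of three; "spin": the turn about the tool's z as a share of 180 degrees, from -1 to 1; "jaw": the opening, from -1 (shut) to 1 (fully open). In form: {"offset": [[dx, dy, dz], ...], "spin": [spin, ...], "jaw": [jaw, ...]}. A call has 1 to 20 rows; each row is the pose to reach, as a shift and turn from the pose commanded when the call began, along the tool's axes at that moment, turning the shorter way round; what a row does not reach only later rows make up. A row lasts 1/12 s, in which the tool goes at most 41.7 mm and 7.16 degrees, less where a joint would pass 70% of its speed; a pose out of reach is approached as far as the arm can. A call with a number of a shift or a turn outside -1 to 1 is refused whole. A call with a gripper value outside its range is refused whole. The fingers move at their own pace and stop on an object; "squeeze" is the grip in N (left out, the last holds). Time passes only in rows, so rows that repeat a pose let the fingers close. It gives the time, the measured TCP pose, the force, the opening and the grip force at its end, in the units of the state.
- state(): the state, without advancing time (a new reading comes with each control period).
- imaging.capture(name): name is "scene" or "top" or "wrist"; returns the picture (400x640x3 uint8, blue, green, red); there is no depth.
- imaging.camera_params(name): a dict with "fx", "fy", "cx", "cy" (pixels), "k1" (the pictures are not rectified: a ray, as slopes to the right and down, at radius r is drawn at 1 + k1 r^2 times it, then the intrinsics apply), "eye" and "rotation" of the camera in the world; the wrist camera has in their place "hand_eye" (4x4, takes a point from camera to tool coordinates, whose origin is the TCP and whose axes are the flange's). Camera axes: x right, y up, looking along -z (the intrinsics and any distortion apply to the point x, -y, -z); pixel columns grow to the right and rows downward; lengths in m; the calibration is good to about 2 mm. A picture is of the moment at which its call begins: read the wrist's pose just before it. camera_params takes no time and is no camera call.
- r.job_done(): hands the job in; it is judged then, once.
Trained networks look in the newest picture that a camera, given by its name, has taken for a name from the list of things; names that differ only in an ending like _2 or _b are one class to them, and where a whole thing is asked for, a point or a joint stands for the part that bears it (a point fixed in the world has none). Each returns a list of dicts, best first, with "p" (0 to 1); they miss things now and then, are a little off and sometimes report something else, mostly with a low value. They report only what shows in the picture. A call takes as long as a camera call. They do not tell look-alikes from the thing itself.
- nets.regions_of(camera, label): "mask" (400x640 bool, what is visible of it).
- nets.pinpoint(camera, label): "xyz" ([x, y, z] in m, in world coordinates, good to about 4 mm: a listed point, or the origin of a listed thing).
The state is a dict: "time_s": time; "joint_pos": joint angles; "dq": joint speeds; "tau": joint torques, N m; "position": TCP position; "tool_rot": TCP orientation; "wrist_force": force on the tool from outside, world axes, zero at the start; "wrist_torque": the same for the moment, N m; "width": opening from 0.0 (shut) to 1.0 (fully open); "gripper_force": force on a finger pad.
Only numpy, scipy, OpenCV 4.12 (cv2) and the standard library are available. Lean on these libraries where they do the work, as an engineer would, in place of code of your own. Each camera call takes 0.05 s, during which the arm holds its last target. There are 200 camera calls.

## Task

Take the black nylon cap off the top of the steel flanged tube standing in the white nest and lay it squarely on the pile of two identical caps, edges flush, letting go of it. Then lift the flanged tube out of its nest and hold it still in front of the inspection camera's lens, flange first: the centre of the flange's flat sealing face on the lens axis 150 mm from the glass, and the face square to the lens. Finish while still holding it there; do not touch the camera with anything, and leave the washer stack, the socket and the bin of bolts where they are.

Things in the scene. Friction and masses are not known exactly. Their poses are not given: they have to be found in the camera images.
- nest: Fixed round white plastic nest on the shelf, 96 mm across, 12 mm high, with a round pocket 78 mm across whose floor is 5 mm above the shelf. Origin: centre of the underside, z up.
- nipple: Loose steel half-nipple, 0.27 to 0.45 kg: a round flange 70 mm across, 13 mm thick, with a coaxial tube 40 mm across rising from it, 67 mm long overall. It stands flange down in the nest, roughly centred; grip it across the tube. Origin: centre of the flange's flat sealing face (its underside as it stands); z runs from there along the axis to the tube end (up as it stands).
- tube_end (a point): Centre of the free end of the half-nipple's tube, 67 mm from the sealing face along the half-nipple's z.
- cap: Loose black nylon cap: a round inverted cup 52 mm across, 16 mm high, 30 g, flat top. Its rim (45 mm inside, 11 mm deep) hangs loosely over the tube end and its 5 mm roof rests on it: rim edge 56 mm, top 72 mm above the sealing face. Lifts straight off. Origin: centre of the underside (rim edge), z up.
- pile_low: Loose lower cap of the pile, same shape as the cap, rim down on the shelf. Origin: centre of the underside.
- pile_top: Loose upper cap of the pile, same shape, resting flush on the lower one; its flat top is 32 mm above the shelf and is where the cap goes. Origin: centre of the underside.
- camera: Fixed inspection camera: aluminium base plate 100 x 90 x 14 mm (centred 10 mm from the origin along its x), short post, blue 46 mm cube body and black lens barrel 42 mm across, looking obliquely up and back towards the robot. At most 115 mm high. Origin: on the shelf under the base, z up; it looks to its own -x side.
- lens: The camera's lens, fixed to it. Origin: centre of the front glass, 100 mm above the shelf and 30 mm to the camera's -x; z points out of the glass along the viewing axis, which leans 0.5 rad from straight up towards the camera's -x.
- focus (a point): Point in the air on the viewing axis, 150 mm from the glass: where the centre of the sealing face must be held. Its z axis is the viewing axis (as the lens), pointing away from the glass.
- washers: Bystander: bronze washer stack on a short rod with round aluminium foot 60 mm across, 62 mm high, loose, 0.3 kg. Origin: centre of the underside.
- socket: Bystander: chrome socket standing upright, 30 mm across, 45 mm high, loose. Origin: centre of the underside.
- bolt_bin: Bystander: aluminium bin 85 x 100 x 40 mm holding four silver-plated twelve-point bolts, loose. Origin: centre of the underside.
Mind the look-alikes: they are no part of the job. What is shaped like the cap but green or pink is not meant. What is shaped like the nipple but purple or red is not meant.

How it is judged:
By the outcome, as a careful person would: the job done as asked, in the order asked, and still so for the second after the job is handed in, while the arm keeps its last pose, push and grip.
It also fails if it takes over 54 s, if anything falls off the work surface, if the arm or the gripper's body presses on something with over 40 N, if the wrist force passes 120 N, or if a joint passes its speed limit or range.

## Working session

There is one attempt and no reset: what is moved stays moved. The work goes in short steps, Python scripts to look and compute and a tool call to move; the robot and the scene stay as the last step left them, time stands still between calls to the robot, and variables do not carry over. Pictures are saved under pics/ and viewed, at most 10 in all, crops included, and the job is handed in when it is done.

Besides the shell and the picture viewer there is one more tool, called after "Call:" as name([rows], argument=value, ...), one row to a line, values as JSON. send_rows: Moves the arm, as the interface text tells. Its arguments: {"type":"object","properties":{"offset":{"type":"array","items":{"type":"array","items":{"type":"number","minimum":-1,"maximum":1}}},"spin":{"type":"array","items":{"type":"number","minimum":-1,"maximum":1}},"jaw":{"type":"array","items":{"type":"number"}},"squeeze":{"type":"number"}},"required":["offset","spin","jaw"]}

```bash
mkdir -p pics; ls
python3 - <<'E'
from station import state, imaging, r, nets
import cv2, numpy as np
print(state())
ims=[]
for c in ("scene","top"):
    im=imaging.capture(c); cv2.imwrite(f"pics/{c}0.png",im)
    p=imaging.camera_params(c); print(c,p)
    for l in ("nest","nipple","tube_end","cap","pile_low","pile_top","camera","lens","focus","washers","socket","bolt_bin"):
        try: print(l,[(np.round(d["xyz"],3).tolist(),round(d["p"],2)) for d in nets.pinpoint(c,l)][:4])
        except Exception as e: print(l,e)
print(imaging.camera_params("wrist"))
E
```

```text
pics
{'time_s': 0.0, 'joint_pos': array([-73.44255873,  33.03324426,   1.42373411,  82.38526379,
        -0.85835327,  64.68622972,  -3.23927237]), 'dq': array([-0.02608186,  0.01690925, -0.14819269, -0.01637833, -0.07229196,
        0.01780657,  0.02251884]), 'tau': array([ 4.90468428e-04, -7.65769315e+01,  2.25067310e+00, -2.85972869e+01,
        1.52431632e-02,  1.25273218e-02,  4.91974845e-05]), 'position': array([0.24568165, 0.62822716, 0.23044312]), 'tool_rot': array([-1.79906035e+02,  6.05243878e-03,  1.58641316e+02]), 'wrist_force': array([-0.0032286 ,  1.23880558, -0.05399289]), 'wrist_torque': array([-0.00959097,  0.04699938, -0.02921549]), 'gripper_force': 0.0, 'width': 1.0024091848799346}
scene {'fx': 413.3676180054909, 'fy': 413.3676180054909, 'cx': 318.7181583219139, 'cy': 205.91640733587903, 'k1': -0.011669302897580464, 'eye': array([ 1.06864195, -0.57547322,  0.76957305]), 'rotation': array([49.16736228, -0.51700862, 43.61489087])}
nest [([0.5, -0.264, 0.002], 0.78)]
nipple [([0.476, -0.384, -0.001], 0.81), ([0.502, -0.257, 0.003], 0.68), ([0.502, -0.262, 0.072], 0.65
[... 1415 characters left out ...]
51), ([0.652, 0.325, 0.006], 0.33)]
washers [([0.468, 0.187, -0.001], 0.68)]
socket [([0.65, 0.323, 0.007], 0.45), ([0.69, 0.044, 0.233], 0.23)]
bolt_bin [([0.634, -0.307, -0.0], 0.69), ([0.503, -0.264, 0.006], 0.5)]
{'fx': 345.5219907755405, 'fy': 345.5219907755405, 'cx': 313.8137907621458, 'cy': 200.1511250989474, 'k1': -0.017410615937798156, 'hand_eye': array([[-2.54159241e-04,  9.60576509e-01,  2.78015658e-01,
         6.90864060e-02],
       [ 9.99999942e-01,  1.80738734e-04,  2.89716933e-04,
        -4.16906503e-04],
       [ 2.28047082e-04,  2.78015715e-01, -9.60576499e-01,
        -1.41495130e-01],
       [ 0.00000000e+00,  0.00000000e+00,  0.00000000e+00,
         1.00000000e+00]])}
```

View pics/scene0.png

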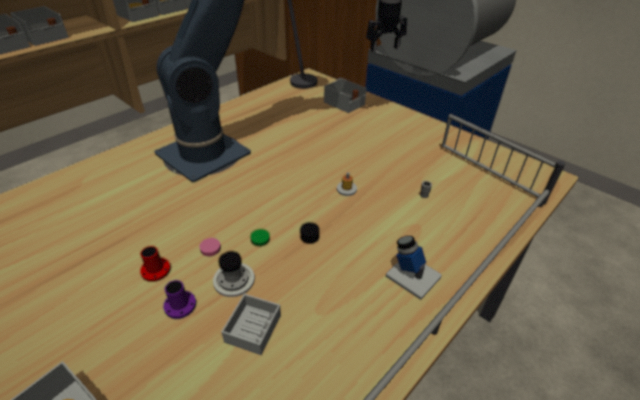

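View pics/top0.png

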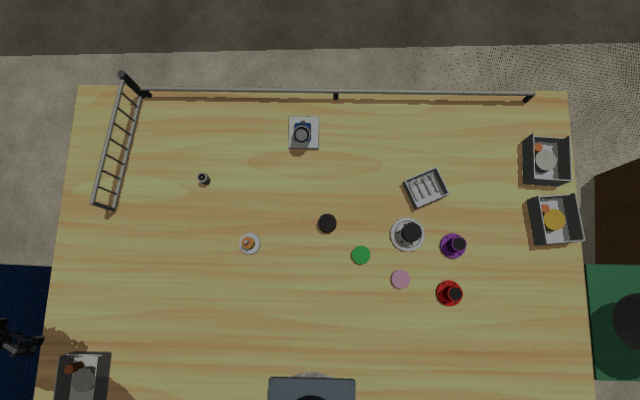

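Pictures: the scene view shows the black cap on the steel tube at (231,262) in the white nest, and the black pile at (310,233). It also shows the blue camera at (410,258), the bin at (252,323), the washers at (347,184) and the socket at (426,188). The top view agrees, with the nest at (408,234) and the pile at (327,223).
Could be mistaken, in scene pixels: for the cap, green (260,237), pink (210,246) and the pile's own caps (310,233). For the nipple, purple (178,298) and red (153,265). I choose the black cap on the steel tube in the nest at (231,262), and will check it from the wrist camera.

Call:
send_rows([
  [-1, -1, 0],
  [-1, -1, 0],
  [-1, -1, 0],
  [-1, -1, 0],
  [-1, -1, 0],
  [-1, -1, 0],
], spin=[-0.1187, -0.1187, -0.1187, -0.1187, -0.1187, -0.1187], jaw=[1, 1, 1, 1, 1, 1])

```text
time_s: 1.8
position: [0.3354, 0.4264, 0.2317]
tool_rot: [-179.8, 0.1, 179.5]
wrist_force: [1.1, -0.9, 0.7]
width: 1.004
gripper_force: 0.0
```

Call:
send_rows([
  [-1, -1, 0],
  [-1, -1, 0],
  [-1, -1, 0],
  [-1, -1, 0],
  [-1, -1, 0],
  [-1, -1, 0],
], spin=[0, 0, 0, 0, 0, 0], jaw=[1, 1, 1, 1, 1, 1])

```text
time_s: 2.3
position: [0.4868, 0.2768, 0.2315]
tool_rot: [-179.8, 0.2, 179.4]
wrist_force: [0.2, -1.1, 0.3]
width: 1.0
gripper_force: 0.0
```

Call:
send_rows([
  [-0.2, -1, 0],
  [-0.2, -1, 0],
  [-0.2, -1, 0],
  [-0.2, -1, 0],
], spin=[0, 0, 0, 0], jaw=[1, 1, 1, 1])

```text
time_s: 2.63
position: [0.5114, 0.1304, 0.2315]
tool_rot: [-179.9, 0.0, 179.8]
wrist_force: [0.9, 0.1, -0.3]
width: 1.0
gripper_force: 0.0
```

Call:
send_rows([
  [0.2, -1, 0],
  [0.2, -1, 0],
  [0.2, -1, 0],
  [0.2, -1, 0],
  [0.2, -1, 0],
  [0.2, -1, 0],
], spin=[0, 0, 0, 0, 0, 0], jaw=[1, 1, 1, 1, 1, 1])

```text
time_s: 3.13
position: [0.4809, -0.0171, 0.2316]
tool_rot: [-180.0, 0.0, 179.8]
wrist_force: [0.1, 1.3, 1.3]
width: 0.999
gripper_force: 0.0
```

```bash
cat > h.py <<'E'
from station import state, imaging, r, nets
import cv2, numpy as np
from scipy.spatial.transform import Rotation as Ro
def cam(c):
    p=imaging.camera_params(c)
    if c=="wrist":
        s=state(); R=Ro.from_euler("xyz",s["tool_rot"],degrees=True).as_matrix(); H=np.array(p["hand_eye"])
        Rc=R@H[:3,:3]; e=s["position"]+R@H[:3,3]
    else: Rc=Ro.from_euler("xyz",p["rotation"],degrees=True).as_matrix(); e=np.array(p["eye"])
    return p,Rc,e
def proj(C,X):
    p,Rc,e=C; q=(np.atleast_2d(X)-e)@Rc; u=np.c_[q[:,0]/-q[:,2],-q[:,1]/-q[:,2]]
    u=u*(1+p["k1"]*(u**2).sum(1,keepdims=True)); return u*[p["fx"],p["fy"]]+[p["cx"],p["cy"]]
def onplane(C,uv,z):
    p,Rc,e=C; d=(np.atleast_2d(uv)-[p["cx"],p["cy"]])/[p["fx"],p["fy"]]; u=d.copy()
    for _ in range(5): u=d/(1+p["k1"]*(u**2).sum(1,keepdims=True))
    v=np.c_[u[:,0],-u[:,1],-np.ones(len(u))]@Rc.T; return e+v*((z-e[2])/v[:,2])[:,None]
def circ(P):
    A=np.c_[2*P[:,:2],np.ones(len(P))]; s=np.linalg.lstsq(A,(P[:,:2]**2).sum(1),rcond=None)[0]
    return s[:2],np.sqrt(s[2]+s[0]**2+s[1]**2)
def show(l): return [(np.round(d["xyz"],4).tolist(),round(d["p"],2)) for d in l]
E
python3 - <<'E'
from h import *
C=cam("wrist"); im=imaging.capture("wrist"); cv2.imwrite("pics/w1.png",im)
for l in ("pile_top","pile_low","nest","cap"): print(l,show(nets.pinpoint("wrist",l)))
for d in nets.regions_of("wrist","pile_top")[:2]:
    m=d["mask"]; ys,xs=np.where(m); print(d["p"],m.sum(),xs.min(),xs.max(),ys.min(),ys.max())
print(proj(C,[[.529,-.030,.032],[.501,-.26,.077]]).round())
E
```

```text
pile_top []
pile_low []
nest [([0.527, -0.029, 0.016], 0.35)]
cap [([0.4407, -0.1292, 0.0004], 0.8), ([0.5016, -0.262, 0.06], 0.69), ([0.3783, -0.2387, 0.004], 0.67)]
0.92 1959 274 324 192 242
[[303. 217.]
 [ 47. 205.]]
```

View pics/w1.png

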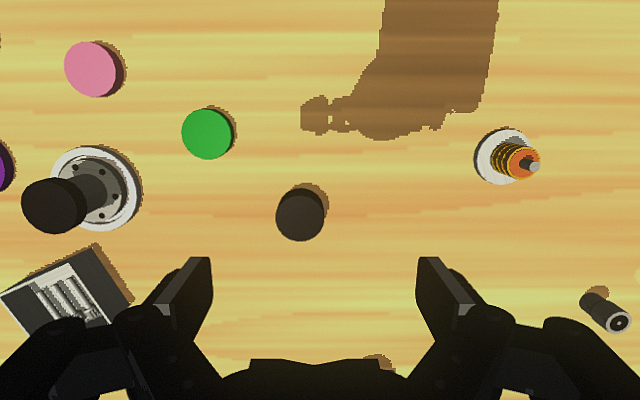

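The wrist view shows the two-cap black pile at (300,213) and, at lower left, the black cap (52,205) on the steel tube in the white nest (97,188). Green (207,133) and pink (95,68) are the decoys. I'll fit the pile in this picture and move on to the nest.

```bash
cat >> h.py <<'E'
from scipy.optimize import minimize
th=np.linspace(0,2*np.pi,120)
def cyl(c,r,z0,z1):
    return np.vstack([np.c_[c[0]+r*np.cos(th),c[1]+r*np.sin(th),0*th+z] for z in (z0,z1)])
def sil(C,X,shape=(1600,2560)):
    m=np.zeros(shape,np.uint8); h=cv2.convexHull(np.round(proj(C,X)*4+1.5).astype(np.int32)); cv2.fillConvexPoly(m,h,1); return cv2.resize(m.astype(np.float32),(640,400),interpolation=cv2.INTER_AREA)
def fit(C,mask,c0,r,z0,z1):
    m=mask.astype(np.float32)
    f=lambda c: 1-np.minimum(m,s:=sil(C,cyl(c,r,z0,z1))).sum()/np.maximum(m,s).sum()
    o=minimize(f,c0,method="Nelder-Mead",options=dict(initial_simplex=np.array(c0)+[[0,0],[.006,0],[0,.006]],xatol=1e-4,fatol=1e-4)); return o.x,1-o.fun
def dark(im,C,X,t=75,grow=15):
    g=im.max(2)<t; roi=cv2.dilate((sil(C,X)>0).astype(np.uint8),np.ones((grow,grow)))>0
    n,l,s,_=cv2.connectedComponentsWithStats((g&roi).astype(np.uint8)); return l==1+s[1:,4].argmax()
E
python3 - <<'E'
from h import *
C=cam("wrist"); im=cv2.imread("pics/w1.png")
print(im[213,300],im[192,310],im[188,320],im[205,52])
for t in (60,75):
    m=dark(im,C,cyl([.529,-.03],.026,0,.032),t); print(m.sum(),fit(C,m,[.529,-.03],.026,0,.032))
    m=dark(im,C,cyl([.501,-.26],.026,.061,.077),t,9); print(m.sum(),fit(C,m,[.501,-.26],.026,.061,.077))
for c in ("scene","top"):
    C=cam(c); im=cv2.imread(f"pics/{c}0.png")
    m=dark(im,C,cyl([.529,-.03],.026,0,.032),60); print(c,m.sum(),fit(C,m,[.529,-.03],.026,0,.032))
E
```

```text
[37 51 57] [18 32 40] [ 94 166 199] [26 31 37]
1710 (array([ 0.52993654, -0.030625  ]), np.float64(0.7804815173149109))
3041 (array([ 0.50451334, -0.25478241]), np.float64(0.9237067699432373))
2021 (array([ 0.52993375, -0.03048651]), np.float64(0.9216910600662231))
3052 (array([ 0.5042943, -0.2547519]), np.float64(0.9247561693191528))
scene 312 (array([ 0.52381427, -0.03072766]), np.float64(0.7698951363563538))
top 268 (array([ 0.528267  , -0.02970285]), np.float64(0.8885205388069153))
```

Call:
send_rows([
  [0.2, -1, 0],
  [0.2, -1, 0],
  [0.2, -1, 0],
  [0.2, -1, 0],
  [0.2, -1, 0],
], spin=[0, 0, 0, 0, 0], jaw=[1, 1, 1, 1, 1])

```text
time_s: 3.85
position: [0.4495, -0.1713, 0.2314]
tool_rot: [-179.8, -0.0, 179.6]
wrist_force: [0.1, 0.2, -1.3]
width: 1.0
gripper_force: 0.0
```

Call:
send_rows([
  [0, -0.63, 0],
  [0, -0.63, 0],
  [0, -0.63, 0],
  [0, -0.63, 0],
  [0, -0.63, 0],
  [0, -0.63, 0],
], spin=[0, 0, 0, 0, 0, 0], jaw=[1, 1, 1, 1, 1, 1])

```text
time_s: 4.35
position: [0.4514, -0.2585, 0.231]
tool_rot: [179.9, -0.0, -179.9]
wrist_force: [-0.2, 1.3, 0.1]
width: 1.001
gripper_force: 0.0
```

Run:
```python
from h import *
C=cam("wrist"); im=imaging.capture("wrist"); cv2.imwrite("pics/w2.png",im); print(state()["position"],state()["tool_rot"],state()["joint_pos"])
X=cyl([.501,-.26],.026,.061,.077)
for t in (60,75):
    m=dark(im,C,X,t,9); print(m.sum(),fit(C,m,[.501,-.26],.026,.061,.077))
print(show(nets.pinpoint("wrist","nest")),show(nets.pinpoint("wrist","nipple")),proj(C,[[.501,-.26,.077]]))
w=(im.min(2)>150); 
C2=C; m=(sil(C,cyl([.501,-.26],.052,0,.012))>0)&w; cv2.imwrite("pics/m.png",np.hstack([im,cv2.merge([m.astype(np.uint8)*255]*3)])[60:400:1,150:1150][:, :][::1][:, :800])
```

```text
[ 0.45148095 -0.25837389  0.23118341] [ 1.79951506e+02 -9.83964587e-03 -1.79856396e+02] [ 18.61142535  20.04504361   8.32705714 105.77653998  -3.5455481
  54.45563438 118.64852551]
2028 (array([ 0.5029378 , -0.25954722]), np.float64(0.7643357515335083))
2605 (array([ 0.50156905, -0.26013498]), np.float64(0.9163307547569275))
[] [([0.4972, -0.2607, 0.0083], 0.84), ([0.475, -0.3867, -0.0019], 0.69), ([0.3441, -0.3742, 0.002], 0.67)] [[313.02161526 235.20263339]]
```

View pics/w2.png

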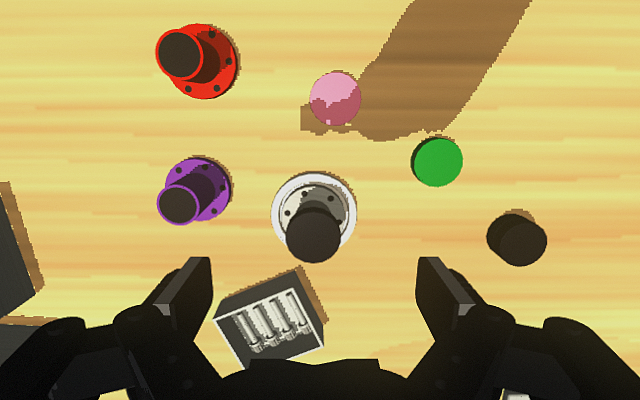

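The close view confirms it. The black cap at (313,234) sits on the steel tube in the white nest, and purple (180,204), red (180,55), green (437,162) and pink (335,98) are all clear of it. Going in.

Call:
send_rows([
  [-0.335, -0.01, 0.4],
  [-0.335, -0.01, 0.8],
  [-0.335, -0.01, 0.8],
  [-0.335, -0.01, 0.8],
  [-0.335, -0.01, 0.8],
  [-0.335, -0.01, 0.8],
], spin=[0, 0, 0, 0, 0, 0], jaw=[1, 1, 1, 1, 1, 1])

```text
time_s: 5.0
position: [0.5011, -0.2616, 0.1123]
tool_rot: [-180.0, -0.0, -180.0]
wrist_force: [-0.3, -0.1, 1.0]
width: 0.999
gripper_force: 0.0
```

Run:
```python
from h import *
C=cam("wrist"); im=imaging.capture("wrist"); cv2.imwrite("pics/w3.png",im[100:]); print(state()["position"],state()["tool_rot"])
c=[.501,-.26]
m=dark(im,C,cyl(c,.026,.061,.077),75,9); print(m.sum(),fit(C,m,c,.026,.061,.077))
P=proj(C,cyl(c,.026,.077,.077)); print(P.min(0),P.max(0))
```

```text
[ 0.50158222 -0.26206421  0.11321515] [-1.79942792e+02  9.17394178e-02  1.79998253e+02]
6809 (array([ 0.50213656, -0.26038016]), np.float64(0.9372379183769226))
[270.92186163 185.67762417] [365.97749115 274.62802799]
```

View pics/w3.png

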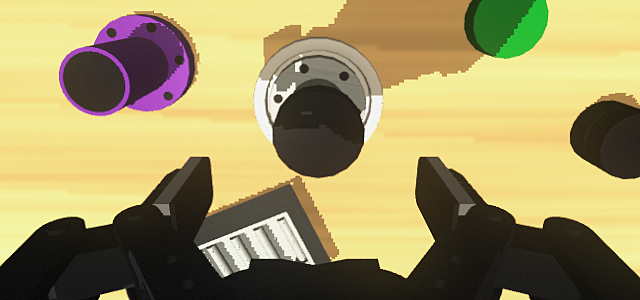

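The cap, centred at pixel (318,232), lies midway between the open pads. I'll descend and grip it.

Call:
send_rows([
  [0, 0.008, 0.15],
  [0, 0.008, 0.3],
  [0, 0.008, 0.45],
  [0, 0.008, 0.45],
  [0, 0.008, 0.45],
], spin=[0, 0, 0, 0, 0], jaw=[1, 1, 1, 1, 1])

```text
time_s: 5.47
position: [0.5014, -0.2609, 0.0454]
tool_rot: [-180.0, 0.0, 180.0]
wrist_force: [0.2, 0.3, 1.2]
width: 1.0
gripper_force: 0.0
```

Call:
send_rows([
  [0, 0, 0],
  [0, 0, 0],
  [0, 0, 0],
  [0, 0, 0],
  [0, 0, 0],
  [0, 0, 0],
  [0, 0, 0],
  [0, 0, 0],
  [0, 0, 0],
  [0, 0, 0],
  [0, 0, 0],
  [0, 0, 0],
], spin=[0, 0, 0, 0, 0, 0, 0, 0, 0, 0, 0, 0], jaw=[-1, -1, -1, -1, -1, -1, -1, -1, -1, -1, -1, -1], squeeze=25)

```text
time_s: 6.47
position: [0.5021, -0.2609, 0.0456]
tool_rot: [-179.9, 0.1, 180.0]
wrist_force: [-1.4, 0.6, 11.0]
width: 0.601
gripper_force: 24.1
```

Call:
send_rows([
  [0, 0, -0.1],
  [0, 0, -0.3],
  [0, 0, -0.5],
  [0, 0, -0.7],
  [0, 0, -0.7],
  [0, 0, -0.7],
], spin=[0, 0, 0, 0, 0, 0], jaw=[-1, -1, -1, -1, -1, -1])

```text
time_s: 6.97
position: [0.5023, -0.261, 0.1511]
tool_rot: [-179.9, 0.2, -180.0]
wrist_force: [-0.6, 0.1, -0.1]
width: 0.599
gripper_force: 26.3
```

Run:
```python
from h import *
C=cam("wrist"); im=imaging.capture("wrist"); cv2.imwrite("pics/w4.png",im[100:]); s=state();print(s["position"],s["tool_rot"],s["wrist_force"],s["width"])
```

```text
[ 0.50145469 -0.26049269  0.1496488 ] [-1.79965896e+02  9.42582678e-02 -1.79986190e+02] [-0.99976337 -0.0541305  -0.61344441] 0.6029789709440987
```

View pics/w4.png

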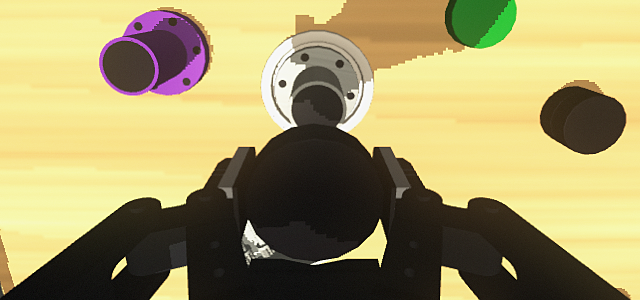

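The cap, centred at (314,291) in the full frame, is held level between the pads, and the bare steel tube is at (318,200). Next I measure the cap's place in the hand.

Run:
```python
from h import *
C=cam("wrist"); im=np.zeros((400,640,3),np.uint8); im[100:]=cv2.imread("pics/w4.png"); s=state()
p=s["position"]; d=im.max(2)<75
R=np.zeros((400,640),bool); R[200:375,258:286]=1; R[200:375,348:372]=1
# keep region: outward edges only
R[225:,:][:, :]=R[225:,:]
best=[]
for dx in np.arange(-.006,.0061,.0005):
  for dy in np.arange(-.003,.0031,.001):
    m=sil(C,cyl([p[0]+dx,p[1]+dy],.026,p[2]+.0155,p[2]+.0315))>.5
    rows=R.copy(); rows[345:]=0; rows[:, :]&=True
    e=(m!=d)&rows; best.append((e.sum(),dx,dy))
best.sort(); print(best[:8])
for dx in (-.004,-.002,0,.002,.004):
    m=sil(C,cyl([p[0]+dx,p[1]],.026,p[2]+.0155,p[2]+.0315))>.5
    print(dx,[(np.where(m[:,c])[0][[0,-1]].tolist()) for c in (265,280,350,365)])
for c in (265,280,350,365): print(c,''.join('#' if v else '.' for v in d[210:375,c]))
```

```text
[(np.int64(122), np.float64(0.003000000000000008), np.float64(-0.001)), (np.int64(158), np.float64(0.0025000000000000074), np.float64(-0.001)), (np.int64(161), np.float64(0.0035000000000000083), np.float64(-0.001)), (np.int64(196), np.float64(0.0025000000000000074), np.float64(-0.002)), (np.int64(206), np.float64(0.003000000000000008), np.float64(-0.002)), (np.int64(209), np.float64(0.002000000000000007), np.float64(-0.002)), (np.int64(209), np.float64(0.0025000000000000074), np.float64(0.0)), (np.int64(210), np.float64(0.0035000000000000083), np.float64(-0.002))]
-0.004 [[231, 331], [218, 341], [216, 343], [228, 333]]
-0.002 [[236, 335], [223, 346], [222, 347], [233, 338]]
0 [[241, 340], [228, 350], [226, 351], [238, 342]]
0.002 [[246, 344], [233, 354], [231, 356], [243, 346]]
0.004 [[251, 348], [238, 359], [236, 360], [248, 350]]
265 ....................................#################################################################################################.#.............#################
280 ........................###########################################################################################################################.#################
350 .........................####################################################################################################################........################
365 .......................................###########################################################################################...................################
```

Call:
send_rows([
  [-0.1, 0.25, 0],
  [-0.2, 0.5, 0],
  [-0.3, 0.75, 0],
  [-0.4, 1, 0],
  [-0.4, 1, 0],
], spin=[0, 0, 0, 0, 0], jaw=[-1, -1, -1, -1, -1])

```text
time_s: 7.43
position: [0.5637, -0.1, 0.1472]
tool_rot: [179.7, -0.0, -179.4]
wrist_force: [0.2, 0.7, -0.1]
width: 0.601
gripper_force: 26.4
```

Call:
send_rows([
  [-0.05, 0.25, 0],
  [-0.05, 0.45, 0],
  [-0.05, 0.53, 0],
  [-0.05, 0.53, 0],
  [-0.05, 0.53, 0],
  [-0.05, 0.53, 0],
], spin=[0, 0, 0, 0, 0, 0], jaw=[-1, -1, -1, -1, -1, -1])

```text
time_s: 7.93
position: [0.5682, -0.0326, 0.1483]
tool_rot: [-179.9, -0.1, 179.9]
wrist_force: [0.2, 0.0, -1.2]
width: 0.606
gripper_force: 26.4
```

Run:
```python
from h import *
C=cam("wrist"); im=imaging.capture("wrist"); cv2.imwrite("pics/w5.png",im[100:]); s=state();p=s["position"];print(p,s["tool_rot"],s["wrist_force"],s["width"])
c=[.53,-.0306]
for t in (65,75,85):
    m=dark(im,C,cyl(c,.026,0,.032),t,9); print(m.sum(),fit(C,m,c,.026,0,.032))
d=im.max(2)<75
for q in (265,280,300,330,350,365):
    print(q,''.join('#' if v else '.' for v in d[210:375,q]),[np.where(sil(C,cyl([p[0]+x,p[1]],.026,p[2]+.0155,p[2]+.0315))[:,q]>.5)[0][[0,-1]].tolist() for x in (0,.003)])
```

```text
[ 0.56829546 -0.03286396  0.14842647] [-1.79944370e+02 -4.74514445e-02  1.79887146e+02] [ 0.20190671  0.14233293 -0.520857  ] 0.5977783349727656
2508 (array([ 0.53029887, -0.03287316]), np.float64(0.6397653222084045))
2893 (array([ 0.53063582, -0.03314952]), np.float64(0.7381818294525146))
3493 (array([ 0.53062309, -0.03316402]), np.float64(0.8913487195968628))
265 ....................................#################################################################################################................################ [[240, 341], [247, 347]]
280 ........................#######################################################################################################################......################ [[228, 351], [235, 357]]
300 ................#####################################################################################################################################....############ [[220, 358], [227, 364]]
330 .................####################################################################################################################################...############# [[219, 358], [227, 364]]
350 .........................####################################################################################################################........################ [[227, 351], [234, 358]]
365 .......................................###########################################################################################...................################ [[239, 342], [246, 348]]
```

View pics/w5.png

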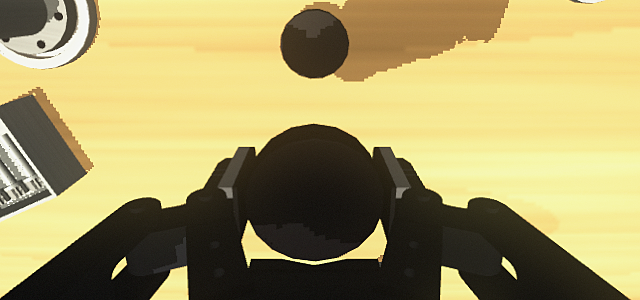

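Run:
```python
from h import *
from scipy.optimize import least_squares
C=cam("wrist"); im=np.zeros((400,640,3),np.uint8); im[100:]=cv2.imread("pics/w5.png"); p=state()["position"]
d=im.max(2)<75
E=[]
for q in range(256,376,3):
    col=np.where(d[205:300,q])[0]; E.append((q,205+col[0],0))
    seg=d[300:,q]; z=np.where(~seg)[0]; z=z[(z>25)]
    if len(z): E.append((q,300+z[0]-1,1))
E=np.array(E)
def res(v):
    m=sil(C,cyl([p[0]+v[0],p[1]+v[1]],.026,p[2]+.0155+v[2],p[2]+.0315+v[2]))>.5
    return np.array([ (lambda w: (w[0] if k==0 else w[-1])-y if len(w) else 30)(np.where(m[:,q])[0]) for q,y,k in E],float)
f=lambda v: np.abs(res(v)).clip(max=6).sum()
for fz in (None,0.):
    g=(lambda v: f(v)) if fz is None else (lambda v: f([v[0],v[1],0]))
    o=minimize(g,[.001,0,-.002],method="Nelder-Mead",options=dict(initial_simplex=np.array([.001,0,-.002])+np.vstack([0*np.eye(3)[:1],np.eye(3)*.003]),xatol=1e-5)); print(o.x,o.fun/len(E))
c=[.5306,-.033]
for t in (90,100,110):
    m=dark(im,C,cyl(c,.026,0,.032),t,9); print(m.sum(),fit(C,m,c,.026,0,.032))
```

```text
[ 0.0043968  -0.00111805 -0.00448513] 0.35
[ 0.00168857  0.00041236 -0.00118277] 2.8125
3648 (array([ 0.53057544, -0.03302128]), np.float64(0.9321503043174744))
3663 (array([ 0.53057544, -0.03302128]), np.float64(0.9359836578369141))
3677 (array([ 0.53058269, -0.03301954]), np.float64(0.9395895004272461))
```

Call:
send_rows([
  [0.14, 0.006, 0],
  [0.27, 0.006, 0.1],
  [0.27, 0.006, 0.3],
  [0.27, 0.006, 0.5],
  [0.27, 0.006, 0.7],
  [0.27, 0.006, 0.8],
  [0.27, 0.006, 0.8],
  [0.27, 0.006, 0.8],
], spin=[0, 0, 0, 0, 0, 0, 0, 0], jaw=[-1, -1, -1, -1, -1, -1, -1, -1])

```text
time_s: 8.65
position: [0.5276, -0.0333, 0.0284]
tool_rot: [-179.9, -0.1, 179.8]
wrist_force: [-0.1, -2.1, 2.2]
width: 0.594
gripper_force: 27.8
```

Call:
send_rows([
  [0, 0, 0.01],
  [0, 0, 0.02],
  [0, 0, 0.03],
  [0, 0, 0.03],
], spin=[0, 0, 0, 0], jaw=[-1, -1, -1, -1])

```text
time_s: 8.98
position: [0.5284, -0.0337, 0.0262]
tool_rot: [-179.9, 0.1, 179.7]
wrist_force: [-6.3, -4.6, 31.6]
width: 0.601
gripper_force: 42.9
```

Call:
send_rows([
  [0, 0, 0.007],
  [0, 0, 0.013],
  [0, 0, 0.013],
], spin=[0, 0, 0], jaw=[-1, -1, -1])

```text
time_s: 9.23
position: [0.5283, -0.032, 0.0228]
tool_rot: [-180.0, 0.0, 179.9]
wrist_force: [-0.5, 0.0, -0.2]
width: 0.599
gripper_force: 35.0
```

Run:
```python
from h import *
im=imaging.capture("wrist"); t=imaging.capture("scene"); tt=imaging.capture("top"); s=state(); print(s["position"],s["wrist_force"],s["gripper_force"],s["width"])
a=cv2.resize(t[190:270,270:350],(400,400),interpolation=cv2.INTER_CUBIC); b=cv2.resize(tt[190:260,290:360],(400,400),interpolation=cv2.INTER_CUBIC)
cv2.imwrite("pics/v6.png",np.vstack([np.hstack([a,b])[:380],cv2.resize(im[150:],(400,156)).repeat(1,1) if 0 else np.hstack([cv2.resize(im[130:],(512,216)),np.zeros((216,288,3),np.uint8)])]))
```

```text
[ 0.52830227 -0.03128812  0.02236388] [-0.07133635 -1.58997911  3.16698288] 35.62787779876089 0.5988404337372751
```

View pics/v6.png

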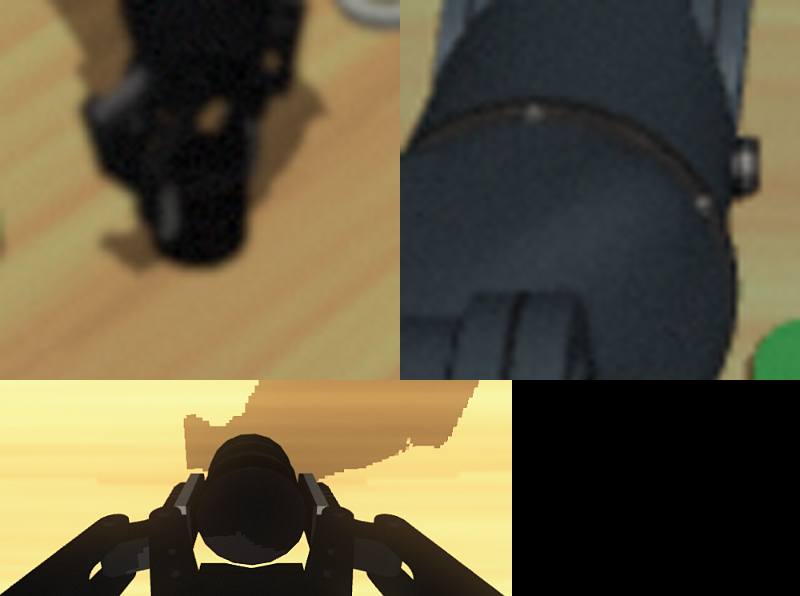

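The scene crop shows the pile standing upright under the held cap. The wrist crop shows the held cap in line with the pile, so the earlier push was a fingertip slipping over the pile's edge. I'll keep lowering in small steps.

Call:
send_rows([
  [0, 0, 0.007],
  [0, 0, 0.014],
  [0, 0, 0.014],
], spin=[0, 0, 0], jaw=[-1, -1, -1])

```text
time_s: 9.63
position: [0.5286, -0.0308, 0.0203]
tool_rot: [-180.0, 0.0, 180.0]
wrist_force: [-0.9, -3.3, 5.2]
width: 0.602
gripper_force: 33.8
```

Call:
send_rows([
  [0, 0, 0.007],
  [0, 0, 0.014],
  [0, 0, 0.014],
], spin=[0, 0, 0], jaw=[-1, -1, -1])

```text
time_s: 9.88
position: [0.5287, -0.0306, 0.0187]
tool_rot: [-180.0, 0.1, 180.0]
wrist_force: [-1.1, -1.8, 11.9]
width: 0.603
gripper_force: 35.4
```

Call:
send_rows([
  [0, 0, 0.007],
  [0, 0, 0.014],
  [0, 0, 0.014],
], spin=[0, 0, 0], jaw=[-1, -1, -1])

```text
time_s: 10.13
position: [0.529, -0.0306, 0.017]
tool_rot: [-180.0, 0.1, 180.0]
wrist_force: [-1.5, -1.8, 16.9]
width: 0.605
gripper_force: 37.4
```

Call:
send_rows([
  [0, 0, 0],
  [0, 0, 0],
  [0, 0, 0],
  [0, 0, 0],
], spin=[0, 0, 0, 0], jaw=[0.3, 0.3, 0.3, 0.3])

```text
time_s: 10.47
position: [0.528, -0.03, 0.0157]
tool_rot: [180.0, -0.0, -180.0]
wrist_force: [-0.4, -0.3, 0.5]
width: 0.649
gripper_force: 0.0
```

Run:
```python
from h import *
im=imaging.capture("wrist"); t=imaging.capture("scene"); s=state(); print(s["position"],s["wrist_force"],s["gripper_force"],s["width"])
a=cv2.resize(t[190:270,270:350],(250,250),interpolation=cv2.INTER_CUBIC)
cv2.imwrite("pics/v7.png",np.hstack([a,im[150:,160:480]])); cv2.imwrite("pics/w7.png",im)
```

```text
[ 0.5280282  -0.0300152   0.01578709] [-0.42847521 -0.77767207 -0.6597668 ] 0.0 0.6521290734586336
```

View pics/v7.png

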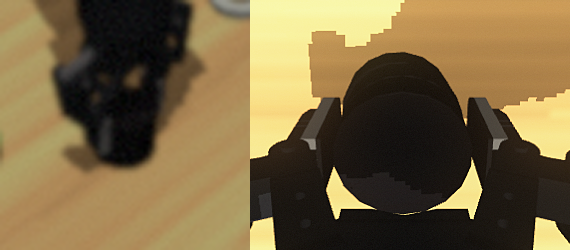

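The scene crop and wrist crop show the cap standing upright on the pile and released. I'll turn a quarter turn and squeeze all three caps lightly, so their edges are flush the other way too.

Call:
send_rows([
  [0, 0, 0],
  [0, 0, 0],
  [0, 0, 0],
  [0, 0, 0],
  [-0.006, 0, 0],
  [-0.006, 0, 0],
  [-0.006, 0, 0],
  [-0.006, 0, 0],
  [-0.006, 0, 0],
  [-0.006, 0, 0],
  [-0.006, 0, 0],
  [-0.006, 0, 0],
  [-0.006, 0, 0],
  [-0.006, 0, 0],
  [-0.006, 0, 0],
  [-0.006, 0, 0.03],
  [-0.006, 0, 0.06],
  [-0.006, 0, 0.06],
], spin=[0, 0, 0, 0, 0.5, 0.5, 0.5, 0.5, 0.5, 0.5, 0.5, 0.5, 0.5, 0.5, 0.5, 0.5, 0.5, 0.5], jaw=[1, 1, 1, 1, 1, 1, 1, 1, 1, 1, 1, 1, 1, 1, 1, 1, 1, 1])

```text
time_s: 12.07
position: [0.5287, -0.0297, 0.0064]
tool_rot: [-179.9, 0.0, 89.8]
wrist_force: [0.2, 0.5, 1.0]
width: 1.0
gripper_force: 0.0
```

Call:
send_rows([
  [0, 0, 0],
  [0, 0, 0],
  [0, 0, 0],
  [0, 0, 0],
  [0, 0, 0],
  [0, 0, 0],
  [0, 0, 0],
  [0, 0, 0],
  [0, 0, 0],
  [0, 0, 0],
], spin=[0, 0, 0, 0, 0, 0, 0, 0, 0, 0], jaw=[0.15, 0.15, 0.15, 0.15, 0.15, 0.15, 0.15, 0.15, 0.15, 0.15], squeeze=20)

```text
time_s: 12.9
position: [0.5294, -0.0301, 0.0074]
tool_rot: [180.0, -0.0, 90.0]
wrist_force: [-0.4, 0.8, 5.8]
width: 0.607
gripper_force: 21.1
```

Call:
send_rows([
  [0, 0, 0],
  [0, 0, 0],
  [0, 0, 0],
  [0, 0, 0],
  [0, 0, 0],
  [0, 0, -0.1],
  [0, 0, -0.3],
  [0, 0, -0.5],
  [0, 0, -0.75],
  [0, 0, -1],
  [0, 0, -1],
], spin=[0, 0, 0, 0, 0, 0, 0, 0, 0, 0, 0], jaw=[1, 1, 1, 1, 1, 1, 1, 1, 1, 1, 1])

```text
time_s: 13.82
position: [0.5319, -0.0313, 0.163]
tool_rot: [179.5, 0.0, 90.0]
wrist_force: [2.0, -0.8, 0.6]
width: 1.003
gripper_force: 0.0
```

Call:
send_rows([
  [0.5, 0.87, -1],
  [0.5, 0.87, -1],
  [0.5, 0.87, -1],
  [0.5, 0.87, -1],
  [0.5, 0.87, -1],
  [0.5, 0.87, -1],
  [0.5, 0.87, -1],
  [0.5, 0.87, -1],
  [0.5, 0.87, -1],
  [0.5, 0.87, -1],
  [0.5, 0.87, -1],
  [0.5, 0.87, -1],
  [0.5, 0.87, -1],
  [0.5, 0.87, -1],
  [0.5, 0.87, -1],
], spin=[-0.5, -0.5, -0.5, -0.5, -0.5, -0.5, -0.5, -0.5, -0.5, -0.5, -0.5, -0.5, -0.5, -0.5, -0.5], jaw=[1, 1, 1, 1, 1, 1, 1, 1, 1, 1, 1, 1, 1, 1, 1])

```text
time_s: 15.07
position: [0.6594, 0.0448, 0.3068]
tool_rot: [180.0, -0.0, 179.8]
wrist_force: [0.8, -0.4, -0.6]
width: 0.995
gripper_force: 0.0
```

Run:
```python
from h import *
C=cam("wrist"); im=imaging.capture("wrist"); cv2.imwrite("pics/w8.png",im); t=imaging.capture("scene"); cv2.imwrite("pics/s8.png",t); tt=imaging.capture("top"); cv2.imwrite("pics/t8.png",tt)
s=state(); print(s["position"],s["tool_rot"],s["joint_pos"])
for c in ("wrist","top","scene"):
  for l in ("camera","lens","focus"): print(c,l,show(nets.pinpoint(c,l)))
for d in nets.regions_of("wrist","camera")[:1]: 
    m=d["mask"]; np.save("camm.npy",m); ys,xs=np.where(m); print(m.sum(),xs.min(),xs.max(),ys.min(),ys.max())
c=[.53,-.0306]
for cn,i in (("scene",t),("wrist",im)):
  K=cam(cn)
  for z1 in (.032,.048):
    m=dark(i,K,cyl(c,.026,0,.048),75,9); print(cn,z1,m.sum(),fit(K,m,c,.026,0,z1))
cv2.imwrite("pics/v8.png",np.hstack([im[60:380,150:490],np.vstack([cv2.resize(x,(400,160+0),interpolation=cv2.INTER_CUBIC) for x in (t[213:245,270:350],tt[207:239,287:367])])]))
```

```text
[0.65956395 0.04494384 0.30690427] [-1.79993075e+02 -1.22376544e-02  1.79885235e+02] [-19.09664472  30.14837915  19.57354973  78.1573673  -10.10479816
  73.41251867  90.79408257]
wrist camera [([0.7895, 0.045, -0.001], 0.56)]
wrist lens [([0.7612, 0.0429, 0.0986], 0.64)]
wrist focus [([0.6931, 0.043, 0.2325], 0.69)]
top camera [([0.7893, 0.0383, -0.0004], 0.58)]
top lens []
top focus []
scene camera [([0.7883, 0.0433, -0.0038], 0.63)]
scene lens [([0.76, 0.0425, 0.1011], 0.7), ([0.6504, 0.3226, -0.0002], 0.19)]
scene focus [([0.6326, -0.3077, 0.0009], 0.45)]
4370 280 345 223 291
scene 0.032 417 (array([ 0.52115252, -0.02617404]), np.float64(0.8695219159126282))
scene 0.048 417 (array([ 0.52519674, -0.03074225]), np.float64(0.8341042399406433))
wrist 0.032 2116 (array([ 0.52913148, -0.03418736]), np.float64(0.9636722207069397))
wrist 0.048 2116 (array([ 0.53188992, -0.03108431]), np.float64(0.9214382767677307))
```

View pics/v8.png

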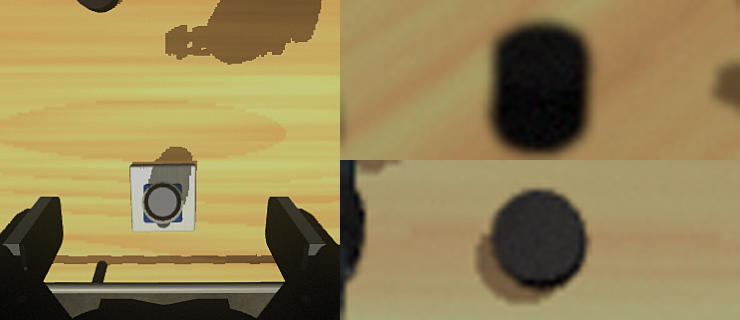

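The pile (scene crop) is a straight column three caps high, and from the top it shows as a single disc. The wrist crop shows the inspection camera nearly square to the world, its plate at x 130–196, y 163–231 in the crop. Next I fit the plate and lens.

Run:
```python
from h import *
C=cam("wrist"); im=cv2.imread("pics/w8.png")
Z=onplane(C,[[280,223],[346,223],[282,291],[345,290]],.014); print(Z.round(4))
m=np.load("camm.npy")
w=(im.min(2)>110)
roi=np.zeros_like(w); roi[215:300,270:356]=1
w=(w&roi).astype(np.uint8); w=cv2.morphologyEx(w,cv2.MORPH_OPEN,np.ones((3,3)))
n,l,s,_=cv2.connectedComponentsWithStats(w); w=l==1+s[1:,4].argmax()
for nm,M in (("white",w),("net",m)):
    M=(M>0).astype(np.uint8); ct=max(cv2.findContours(M,cv2.RETR_EXTERNAL,cv2.CHAIN_APPROX_NONE)[0],key=cv2.contourArea)
    h=np.zeros_like(M); cv2.fillConvexPoly(h,cv2.convexHull(ct),1)
    def box(v):
        R=np.array([[np.cos(v[2]),-np.sin(v[2])],[np.sin(v[2]),np.cos(v[2])]])
        q=np.array([[-.04,-.045],[.06,-.045],[.06,.045],[-.04,.045]])@R.T+v[:2]
        return np.vstack([np.c_[q,[z]*4] for z in (0.0,.014)])
    hh=h.astype(np.float32)
    f=lambda v:1-np.minimum(hh,a:=sil(C,box(v))).sum()/np.maximum(hh,a).sum()
    o=minimize(f,[.79,.044,0],method="Nelder-Mead",options=dict(initial_simplex=np.array([.79,.044,0])+np.array([[0,0,0],[.005,0,0],[0,.005,0],[0,0,.1]]),xatol=1e-4,fatol=1e-5)); print(nm,h.sum(),o.x,np.degrees(o.x[2]),1-o.fun)
g=cv2.cvtColor(im,cv2.COLOR_BGR2GRAY)[230:285,285:340]
c=cv2.HoughCircles(cv2.resize(g,None,fx=4,fy=4,interpolation=cv2.INTER_CUBIC),cv2.HOUGH_GRADIENT,1,200,param1=100,param2=20,minRadius=40,maxRadius=110)
print(c); 
if c is not None: print(onplane(C,c[0,:1,:2]/4+[285,230],.1), proj(C,[[.76,.043,.1]]))
```

```text
[[ 0.7477 -0.0013  0.014 ]
 [ 0.7477  0.0868  0.014 ]
 [ 0.8502 -0.0014  0.014 ]
 [ 0.8486  0.088   0.014 ]]
white 4213 [0.79601139 0.04138631 0.01077555] 0.6173937356888614 0.9260058403015137
net 4464 [0.7921011  0.04176705 0.00834812] 0.47831192561232727 0.9692475199699402
[[[109.5 130.5  83.6]]]
[[0.76320371 0.04224688 0.1       ]] [[313.0515921  259.99104873]]
```

Call:
send_rows([
  [1, -1, 0.5],
  [1, -1, 0.5],
  [1, -1, 0.5],
  [1, -1, 0.5],
  [1, -1, 0.5],
  [1, -1, 0.5],
  [1, -1, 0.5],
], spin=[0, 0, 0, 0, 0, 0, 0], jaw=[1, 1, 1, 1, 1, 1, 1])

```text
time_s: 16.3
position: [0.5058, -0.1087, 0.2315]
tool_rot: [-180.0, -0.2, 179.7]
wrist_force: [1.0, 0.2, -0.1]
width: 0.996
gripper_force: 0.0
```

Call:
send_rows([
  [0.36, -1, 0],
  [0.36, -1, 0],
  [0.36, -1, 0],
  [0.36, -1, 0],
  [0.36, -1, 0],
  [0.36, -1, 0],
  [0.36, -1, 0],
], spin=[0, 0, 0, 0, 0, 0, 0], jaw=[1, 1, 1, 1, 1, 1, 1])

```text
time_s: 16.88
position: [0.4565, -0.2544, 0.2321]
tool_rot: [180.0, 0.0, -180.0]
wrist_force: [0.6, 0.5, 0.2]
width: 0.996
gripper_force: 0.0
```

Run:
```python
from h import *
C=cam("wrist"); im=imaging.capture("wrist"); cv2.imwrite("pics/w9.png",im); s=state(); print(s["position"],s["tool_rot"])
for l in ("nest","nipple","tube_end"): print(l,show(nets.pinpoint("wrist",l)))
c=[.501,-.26]
n=nets.regions_of("wrist","nest"); k=nets.regions_of("wrist","nipple")
roi=sil(C,cyl(c,.055,0,.02))>0
for d in n[:2]: print("nest",d["p"],d["mask"].sum(),(d["mask"]&roi).sum())
M=None
for d in k:
    print("nip",d["p"],d["mask"].sum(),(d["mask"]&roi).sum())
    if M is None and (d["mask"]&roi).sum()>1000: M=d["mask"]
# nest outer rim from non-wood pixels (low saturation), ignoring tube
hsv=cv2.cvtColor(im,cv2.COLOR_BGR2HSV); w=((hsv[...,1]<60)&(sil(C,cyl(c,.058,0,.02))>0)).astype(np.uint8)
n_,l,st,_=cv2.connectedComponentsWithStats(w); w=l==1+st[1:,4].argmax()
ct=cv2.convexHull(np.argwhere(w)[:,::-1].astype(np.int32)); h=np.zeros((400,640),np.uint8); cv2.fillConvexPoly(h,ct,1)
if M is not None: h=h|0
print(h.sum(),fit(C,h,c,.048,0,.012))
if M is not None:
    def f(v):
        a=np.maximum(sil(C,cyl(v,.035,.005,.018)),sil(C,cyl(v,.02,.018,.072))); return 1-np.minimum(M,a).sum()/np.maximum(M,a).sum()
    o=minimize(f,c,method="Nelder-Mead",options=dict(initial_simplex=np.array(c)+[[0,0],[.006,0],[0,.006]],xatol=1e-4,fatol=1e-4)); print("nipple",o.x,1-o.fun)
```

```text
[ 0.4566996  -0.25374919  0.23204791] [ 1.79962671e+02  2.40660890e-02 -1.79889696e+02]
nest []
nipple [([0.4991, -0.2612, 0.0047], 0.94), ([0.3458, -0.3761, 0.001], 0.87), ([0.4741, -0.3853, -0.0007], 0.63)]
tube_end [([0.5048, -0.2549, 0.0706], 0.87), ([0.4744, -0.3837, 0.0653], 0.7), ([0.3407, -0.3655, 0.0648], 0.69), ([0.6346, -0.3103, -0.0003], 0.59), ([0.5269, -0.0308, 0.0326], 0.41)]
nest 0.73 2062 2062
nest 0.63 3412 3412
nip 0.87 3475 3475
nip 0.84 4883 0
nip 0.72 3768 0
5638 (array([ 0.50455554, -0.25980694]), np.float64(0.9610446095466614))
nipple [ 0.50408314 -0.26068445] 0.9740850925445557
```

Call:
send_rows([
  [-0.31, -0.043, 0.3],
  [-0.31, -0.043, 0.7],
  [-0.31, -0.043, 0.8],
  [-0.31, -0.043, 0.8],
  [-0.31, -0.043, 0.8],
], spin=[0, 0, 0, 0, 0], jaw=[1, 1, 1, 1, 1])

```text
time_s: 17.6
position: [0.5008, -0.2602, 0.1096]
tool_rot: [179.9, -0.3, -179.9]
wrist_force: [-0.6, 0.3, 0.4]
width: 1.001
gripper_force: 0.0
```

Call:
send_rows([
  [0, 0, 0.15],
  [0, 0, 0.3],
  [0, 0, 0.42],
  [0, 0, 0.5],
  [0, 0, 0.555],
  [0, 0, 0.555],
  [0, 0, 0.555],
], spin=[0, 0, 0, 0, 0, 0, 0], jaw=[1, 1, 1, 1, 1, 1, 1])

```text
time_s: 18.18
position: [0.5027, -0.262, 0.0303]
tool_rot: [-180.0, 0.1, 180.0]
wrist_force: [-0.2, -1.2, -0.2]
width: 1.0
gripper_force: 0.0
```

Call:
send_rows([
  [0, 0, 0],
  [0, 0, 0],
  [0, 0, 0],
  [0, 0, 0],
  [0, 0, 0],
  [0, 0, 0],
  [0, 0, 0],
  [0, 0, 0],
  [0, 0, 0],
  [0, 0, 0],
  [0, 0, 0],
  [0, 0, 0],
], spin=[0, 0, 0, 0, 0, 0, 0, 0, 0, 0, 0, 0], jaw=[-1, -1, -1, -1, -1, -1, -1, -1, -1, -1, -1, -1], squeeze=20)

```text
time_s: 19.18
position: [0.5024, -0.2614, 0.0295]
tool_rot: [180.0, 0.0, -180.0]
wrist_force: [-1.3, 1.1, 7.2]
width: 0.462
gripper_force: 19.5
```

Call:
send_rows([
  [0, 0, -0.007],
  [0.02, 0, -0.015],
  [0.043, 0, -0.026],
  [0.069, 0, -0.043],
  [0.095, 0, -0.057],
  [0.122, 0, -0.068],
  [0.122, 0, -0.068],
  [0.122, 0, -0.068],
], spin=[0, 0, 0, 0, 0, 0, 0, 0], jaw=[-1, -1, -1, -1, -1, -1, -1, -1])

```text
time_s: 19.85
position: [0.4843, -0.2608, 0.0393]
tool_rot: [180.0, 0.1, -180.0]
wrist_force: [4.1, 3.8, 1.4]
width: 0.466
gripper_force: 21.6
```

```bash
cat >> h.py <<'E'
def nip(F,ax,h0=0):
    """flange/tube point sets for sealing-face centre F, axis ax"""
    ax=np.array(ax)/np.linalg.norm(ax); u=np.cross(ax,[0,1,0]); u/=np.linalg.norm(u); v=np.cross(ax,u)
    k=lambda r,a:np.array(F)+a*ax+r*(np.cos(th)[:,None]*u+np.sin(th)[:,None]*v)
    return np.vstack([k(.035,0),k(.035,.013)]),np.vstack([k(.02,.013),k(.02,.067)])
def nsil(C,F,ax):
    a,b=nip(F,ax); return np.maximum(sil(C,a),sil(C,b))
E
python3 - <<'E'
from h import *
s=state(); print(s["position"],s["wrist_force"],s["wrist_torque"],s["width"])
C=cam("wrist"); im=imaging.capture("wrist"); cv2.imwrite("pics/w10.png",im); sc=imaging.capture("scene"); cv2.imwrite("pics/s10.png",sc)
for c in ("wrist","scene"):
    for l in ("nipple","tube_end"): print(c,l,show(nets.pinpoint(c,l)))
    for d in nets.regions_of(c,"nipple")[:4]: ys,xs=np.where(d["mask"]); print(d["p"],d["mask"].sum(),xs.min(),xs.max(),ys.min(),ys.max())
# predictions
p=s["position"]; G=p+[0,0,.0215]
for deg in (0,10,20,30):
    a=np.radians(deg); ax=np.array([-np.sin(a),0,np.cos(a)]); q=nip(G-.046*ax,ax); 
    for c in ("wrist","scene"):
        C=cam(c); m=[proj(C,x) for x in q]; print(deg,c,[ (x.min(0).round().tolist(),x.max(0).round().tolist()) for x in m])
E
```

```text
[ 0.48429763 -0.26084397  0.03925124] [4.11385438 3.76189754 1.38881829] [ 0.84297167 -0.73566914 -0.05345863] 0.46554033065872535
wrist nipple [([0.4963, -0.2622, 0.0195], 0.91), ([0.4777, -0.3849, -0.001], 0.75)]
wrist tube_end [([0.4822, -0.2579, 0.0827], 0.85)]
0.9 2142 16 136 0 26
0.77 17716 0 153 151 317
scene nipple [([0.5005, -0.2578, 0.0166], 0.95), ([0.3428, -0.3686, 0.0003], 0.92), ([0.4745, -0.3842, -0.0012], 0.77)]
scene tube_end [([0.481, -0.2609, 0.0768], 0.72), ([0.3492, -0.3709, 0.0675], 0.7), ([0.7593, 0.0431, 0.1014], 0.52)]
0.57 934 164 195 280 318
0.56 866 140 170 245 282
0.55 763 215 245 248 285
0 wrist [([243.0, 173.0], [389.0, 313.0]), ([257.0, 211.0], [377.0, 368.0])]
0 scene [([212.0, 258.0], [243.0, 285.0]), ([215.0, 247.0], [236.0, 276.0])]
10 wrist [([244.0, 188.0], [388.0, 330.0]), ([256.0, 221.0], [378.0, 365.0])]
10 scene [([214.0, 260.0], [245.0, 285.0]), ([214.0, 247.0], [237.0, 276.0])]
20 wrist [([244.0, 201.0], [388.0, 347.0]), ([256.0, 232.0], [378.0, 359.0])]
20 scene [([215.0, 262.0], [247.0, 286.0]), ([214.0, 247.0], [239.0, 277.0])]
30 wrist [([243.0, 214.0], [389.0, 364.0]), ([256.0, 226.0], [378.0, 350.0])]
30 scene [([217.0, 263.0], [248.0, 286.0]), ([213.0, 247.0], [240.0, 277.0])]
```

Call:
send_rows([
  [0.014, 0, -0.005],
  [0.028, 0, -0.009],
  [0.038, 0, -0.011],
  [0.048, 0, -0.013],
  [0.048, 0, -0.013],
  [0.048, 0, -0.013],
], spin=[0, 0, 0, 0, 0, 0], jaw=[-1, -1, -1, -1, -1, -1])

```text
time_s: 20.75
position: [0.4774, -0.2612, 0.0411]
tool_rot: [180.0, 0.1, -180.0]
wrist_force: [4.8, 3.8, -1.7]
width: 0.462
gripper_force: 21.7
```

Run:
```python
from h import *
s=state(); print(s["position"],s["wrist_force"],s["wrist_torque"],s["width"])
C=cam("wrist"); im=imaging.capture("wrist"); cv2.imwrite("pics/w11.png",im)
for c in ("wrist","scene"):
    if c=="scene": imaging.capture(c)
    for l in ("nipple","tube_end"): print(c,l,show(nets.pinpoint(c,l))[:2])
```

```text
[ 0.47740861 -0.2611538   0.04106793] [ 4.80445721  3.76381274 -1.72819521] [ 0.93976085 -1.08250515  0.03721133] 0.46199598529199226
wrist nipple [([0.4958, -0.2618, 0.0229], 0.95), ([0.4765, -0.3818, -0.0025], 0.95)]
wrist tube_end [([0.4716, -0.2596, 0.083], 0.74)]
scene nipple [([0.4718, -0.3843, 0.0018], 0.94), ([0.5007, -0.2603, 0.0202], 0.84)]
scene tube_end [([0.4728, -0.3837, 0.0723], 0.86), ([0.4718, -0.2661, 0.0794], 0.81)]
```

Call:
send_rows([
  [0, 0, 0],
  [0, 0, 0],
  [0, 0, 0],
  [0, 0, 0],
  [0, 0, -0.05],
  [0, 0, -0.15],
  [0, 0, -0.3],
  [0, 0, -0.5],
  [0, 0, -0.7],
  [0, 0, -0.85],
  [0, 0, -0.95],
  [0, 0, -1],
  [0, 0, -1],
], spin=[0, 0, 0, 0, 0, 0, 0, 0, 0, 0, 0, 0, 0], jaw=[-1, -1, -1, -1, -1, -1, -1, -1, -1, -1, -1, -1, -1], squeeze=120)

```text
time_s: 22.13
position: [0.4765, -0.2623, 0.1923]
tool_rot: [-179.9, 0.1, 180.0]
wrist_force: [-0.5, -0.4, -3.0]
width: 0.442
gripper_force: 120.5
```

```bash
cat > tilt.py <<'E'
from h import *
import sys
def nippose(im,C,p,free_h=True):
    hsv=cv2.cvtColor(im,cv2.COLOR_BGR2HSV); M=(hsv[...,1]<95)|(hsv[...,2]<70)
    W=np.zeros((400,640),bool); W[120:300,265:365]=1; W[120:235,215:415]=1
    def f(v):
        a=np.radians(v[0]); ax=np.array([-np.sin(a),0,np.cos(a)]); G=p+[v[1],v[2],.0215]
        s=nsil(C,G-v[3]*ax,ax); return np.abs(s-M)[W].sum()
    r0=np.array([28,.0,0,.046]); o=min((minimize(f,[d,0,0,.046],method="Nelder-Mead",options=dict(initial_simplex=np.array([d,0,0,.046])+np.vstack([np.zeros(4),np.diag([4,.003,.003,.003])]),xatol=1e-4,fatol=.5,maxiter=250)) for d in (23,28,33)),key=lambda o:o.fun)
    return o.x,o.fun,M,W
E
python3 - <<'E'
from tilt import *
s=state(); p=s["position"]; print(p,s["wrist_force"])
C=cam("wrist"); im=imaging.capture("wrist"); cv2.imwrite("pics/w12.png",im); sc=imaging.capture("scene"); cv2.imwrite("pics/s12.png",sc); t=imaging.capture("top"); cv2.imwrite("pics/t12.png",t)
for c in ("wrist","scene","top"):
    for l in ("nipple","tube_end"): print(c,l,show(nets.pinpoint(c,l))[:3])
x,fv,M,W=nippose(im,C,p); print(x,fv)
for r in range(150,300,10): print(r,''.join('#' if v else '.' for v in M[r,215:415:3]))
E
```

```text
[ 0.47651511 -0.26226728  0.19233507] [-0.51756801 -0.43592594 -3.00452817]
wrist nipple [([0.4749, -0.3879, -0.0028], 0.76), ([0.4931, -0.2653, 0.1712], 0.68), ([0.5304, -0.0333, -0.0018], 0.54)]
wrist tube_end [([0.472, -0.3864, 0.0607], 0.8), ([0.3409, -0.3691, 0.0653], 0.72), ([0.5297, -0.0293, 0.0156], 0.69)]
scene nipple [([0.3428, -0.371, 0.0], 0.87), ([0.4767, -0.3848, 0.0025], 0.86), ([0.4984, -0.2615, 0.1671], 0.63)]
scene tube_end [([0.3492, -0.3714, 0.0692], 0.91), ([0.4744, -0.2643, 0.2293], 0.7), ([0.4726, -0.3843, 0.0691], 0.7)]
top nipple [([0.4985, -0.2638, 0.1716], 0.73)]
top tube_end [([0.4705, -0.2603, 0.2326], 0.46)]
[ 7.64633888e+01 -1.11537641e-01  3.43367773e-04  1.39572985e-01] 1424.5625
150 ...................................................................
160 .##.#.#.....##.###.##..###.################........................
170 #..#.##..#####.#.#####.########################...........##.######
180 ....................#############################.......#..........
190 ...................################################................
200 ..................#################################................
210 ...................################################................
220 ....................##############################.................
230 ...................#############################...................
240 ................####################################...............
250 .............#########################################.............
260 ........###################################################........
270 ......#######################################################......
280 ....###########################################################....
290 ###################################################################
```

Call:
send_rows([
  [-0.06, 0.1, -0.02],
  [-0.19, 0.3, -0.06],
  [-0.33, 0.52, -0.1],
  [-0.46, 0.73, -0.15],
  [-0.57, 0.9, -0.18],
  [-0.63, 1, -0.2],
  [-0.63, 1, -0.2],
], spin=[0, 0, 0, 0, 0, 0, 0], jaw=[-1, -1, -1, -1, -1, -1, -1])

```text
time_s: 23.17
position: [0.5738, -0.1061, 0.2208]
tool_rot: [179.9, 0.1, -179.6]
wrist_force: [0.4, 0.0, -2.7]
width: 0.448
gripper_force: 120.8
```

Call:
send_rows([
  [-0.06, 0.1, -0.02],
  [-0.19, 0.3, -0.06],
  [-0.33, 0.52, -0.1],
  [-0.46, 0.73, -0.15],
  [-0.57, 0.9, -0.18],
  [-0.62, 1, -0.19],
  [-0.63, 1.0, -0.19],
  [-0.63, 1.0, -0.19],
], spin=[0, 0, 0, 0, 0, 0, 0, 0], jaw=[-1, -1, -1, -1, -1, -1, -1, -1])

```text
time_s: 23.83
position: [0.6656, 0.039, 0.2485]
tool_rot: [-180.0, -0.1, -179.9]
wrist_force: [0.0, 0.6, -2.2]
width: 0.443
gripper_force: 120.9
```

Run:
```python
from tilt import *
s=state(); p=s["position"]; print(p,s["tool_rot"],s["wrist_force"])
C=cam("wrist"); im=imaging.capture("wrist"); cv2.imwrite("pics/w13.png",im); sc=imaging.capture("scene"); cv2.imwrite("pics/s13.png",sc); t=imaging.capture("top"); cv2.imwrite("pics/t13.png",t)
for c in ("wrist","scene","top"):
    for l in ("nipple","tube_end","lens","focus"): print(c,l,show(nets.pinpoint(c,l))[:3])
    for d in nets.regions_of(c,"nipple")[:3]: ys,xs=np.where(d["mask"]); print(d["p"],d["mask"].sum(),xs.min(),xs.max(),ys.min(),ys.max())
x,fv,M,W=nippose(im,C,p); print(x,fv)
for r in range(150,380,8): print(r,''.join('#' if v else '.' for v in M[r,205:425:3]))
```

```text
[0.66564329 0.03895782 0.24854576] [-1.79966828e+02 -6.45629244e-02 -1.79905922e+02] [ 0.04070228  0.58085996 -2.23900589]
wrist nipple [([0.6824, 0.0397, 0.2269], 0.72)]
wrist tube_end [([0.6636, 0.0444, 0.2866], 0.64)]
wrist lens []
wrist focus []
0.68 13985 255 373 215 364
scene nipple [([0.6854, 0.0372, 0.2243], 0.77), ([0.3411, -0.3677, -0.0041], 0.69)]
scene tube_end [([0.4741, -0.3823, 0.0694], 0.86), ([0.3462, -0.371, 0.0671], 0.64), ([0.6611, 0.0334, 0.2882], 0.6)]
scene lens []
scene focus []
0.96 659 368 398 150 188
0.62 870 165 194 281 318
0.59 821 140 170 245 281
top nipple [([0.4751, -0.3858, -0.0004], 0.67), ([0.342, -0.371, 0.0044], 0.67), ([0.687, 0.0331, 0.2251], 0.42)]
top tube_end [([0.4738, -0.3897, 0.0616], 0.83), ([0.3471, -0.3707, 0.0674], 0.57), ([0.6608, 0.0357, 0.2866], 0.56)]
top lens [([0.6867, 0.0328, 0.2297], 0.66)]
top focus []
0.94 541 440 466 234 258
0.74 551 436 462 281 306
0.65 70 299 307 150 160
[ 2.62341252e+01  2.63522727e-03 -7.71551768e-04  4.75901372e-02] 192.75
150 ................................................................###..#..#.
15
[... 1509 characters left out ...]
####################################################################
318 ##########################################################################
326 ##########################################################################
334 ##########################################################################
342 #################....###############################....##################
350 #################......###########################......##################
358 ##################.........####################.........##################
366 ##########################################################################
374 ##########################################################################
```

```bash
cat > tilt2.py <<'E'
from h import *
from scipy.optimize import differential_evolution as DE
def pose(im,C,p,b=None):
    hsv=cv2.cvtColor(im,cv2.COLOR_BGR2HSV); M=((hsv[...,1]<95)|(hsv[...,2]<70)).astype(np.float32)
    W=np.zeros((400,640),bool); W[180:235,215:415]=1; W[235:300,275:352]=1; W[335:365,258:372]=1; W[236:239]=0
    def geom(v):
        a=np.radians(v[0]); ax=np.array([-np.sin(a),0,np.cos(a)]); return p+[v[1],v[2],.0215+v[3]]-v[4]*ax,ax
    f=lambda v: np.abs(nsil(C,*geom(v))-M)[W].sum()
    o=DE(f,[(15,40),(-.004,.006),(-.003,.003),(-.006,.004),(.042,.050)] if b is None else b,maxiter=40,popsize=8,seed=1,tol=1e-6); return o.x,o.fun,geom(o.x)
E
python3 - <<'E'
from tilt2 import *
C=cam("wrist"); p=state()["position"]; im=cv2.imread("pics/w13.png")
x,fv,g=pose(im,C,p); print(x.round(4),fv,g)
for d in (22,24,26,28,30,32):
    x,fv,g=pose(im,C,p,[(d,d+.01),(-.004,.006),(-.003,.003),(-.006,.004),(.042,.050)]); print(x.round(4),fv,g[0].round(4))
g=cv2.cvtColor(im,cv2.COLOR_BGR2GRAY); print('col314',g[210:370:2,314].tolist()); print('col290',g[210:370:2,290].tolist())
E
```

```text
[ 2.9644e+01 -9.0000e-04 -9.0000e-04  2.7000e-03  4.8300e-02] 637.3125 (array([0.68864468, 0.03766957, 0.23154803]), array([-0.49460965,  0.        ,  0.86911524]))
[ 2.20029e+01  5.40000e-03 -1.00000e-03  0.00000e+00  4.97000e-02] 488.3125 [0.6896 0.0376 0.2249]
[ 2.40082e+01  5.50000e-03 -9.00000e-04 -2.60000e-03  4.37000e-02] 519.0 [0.6889 0.0377 0.2284]
[ 2.6009e+01  3.3000e-03 -9.0000e-04  3.0000e-04  4.3800e-02] 636.0 [0.6881 0.0377 0.2318]
[ 2.80081e+01  1.80000e-03 -8.00000e-04  4.00000e-04  4.54000e-02] 636.625 [0.6887 0.0378 0.2313]
[ 3.00076e+01 -1.00000e-04 -8.00000e-04  9.00000e-04  4.66000e-02] 636.4375 [0.6888 0.0378 0.2315]
[ 3.20061e+01  2.00000e-04 -8.00000e-04 -2.20000e-03  4.40000e-02] 640.4375 [0.6891 0.0378 0.2315]
col314 [200, 204, 142, 113, 112, 112, 113, 112, 115, 115, 108, 103, 109, 109, 112, 111, 114, 48, 74, 116, 111, 118, 32, 30, 34, 32, 29, 30, 30, 27, 28, 29, 26, 28, 27, 26, 26, 26, 24, 23, 27, 24, 23, 24, 27, 25, 24, 24, 23, 23, 25, 24, 22, 21, 23, 21, 22, 22, 22, 22, 23, 24, 21, 21, 20, 20, 21, 22, 20, 23, 24, 21, 19, 22, 8, 120, 114, 92, 14, 10]
col290 [202, 200, 200, 200, 198, 91, 115, 109, 36, 39, 39, 38, 39, 99, 110, 105, 113, 111, 113, 110, 99, 113, 113, 113, 125, 31, 31, 30, 34, 31, 32, 28, 31, 26, 28, 29, 31, 28, 24, 24, 27, 23, 25, 23, 24, 22, 24, 25, 23, 24, 23, 19, 20, 20, 22, 19, 21, 21, 23, 22, 21, 18, 22, 23, 21, 19, 20, 21, 17, 19, 22, 16, 115, 106, 95, 142, 11, 10, 11, 10]
```

```bash
cat > tilt3.py <<'E'
from h import *
from scipy.optimize import least_squares
def measure(im,C,p,verbose=True,row0=195):
    g=cv2.GaussianBlur(cv2.cvtColor(im,cv2.COLOR_BGR2GRAY),(3,3),0).astype(float); cols=list(range(284,345,5))
    top=[]; hsv=cv2.cvtColor(im,cv2.COLOR_BGR2HSV); M=(hsv[...,1]<95)|(hsv[...,2]<70)
    for c in cols: top.append(next((r for r in range(row0,300) if M[r:r+5,c].all()),np.nan)-.5)
    D=((g<60)).astype(np.uint8); D[:244]=0; D[364:]=0; D[:,:240]=0; D[:,390:]=0
    n,l,s,_=cv2.connectedComponentsWithStats(D); k=l[306,314]; B=(l==k)
    bt=[];bb=[]
    for c in cols:
        r=306
        while B[r,c]: r-=1
        bt.append(r+.5); r=306
        while B[r,c] and r<399: r+=1
        bb.append(r-.5)
    r=[306,306]
    top,bt,bb=map(np.array,(top,bt,bb))
    def model(v):
        a=np.radians(v[0]); ax=np.array([-np.sin(a),0,np.cos(a)]); G=p+[v[1],v[2],.0215+v[3]]; F=G-v[4]*ax
        fl,_=nip(F,ax); u=np.cross(ax,[0,1,0]); w=np.cross(ax,u); bo=F+.067*ax+v[5]*(np.cos(th)[:,None]*u+np.sin(th)[:,None]*w)
        def ext(X,sgn):
            P=cv2.convexHull(proj(C,X).astype(np.float32))[:,0]; P=np.vstack([P,P[:1]]); out=[]
            for c in cols:
                ys=[a0[1]+(c-a0[0])/(b0[0]-a0[0])*(b0[1]-a0[1]) for a0,b0 in zip(P[:-1],P[1:]) if (a0[0]-c)*(b0[0]-c)<=0 and a0[0]!=b0[0]]
                out.append((min(ys) if sgn<0 else max(ys)) if ys else 0)
            return np.array(out)
        return ext(fl,-1),ext(bo,-1),ext(bo,1),F,ax
    def res(v):
        a,b,c,_,_=model(v); q=np.r_[a-top,b-bt,c-bb]; q=np.nan_to_num(q)
        return np.r_[q,(v[2])/.002*3,v[3]/.002*3,(v[4]-.046)/.002*3]
    o=least_squares(res,[27,0,0,0,.046,.018],x_scale=[5,.003,.003,.003,.003,.002],loss="soft_l1",diff_step=1e-3)
    cov=np.linalg.pinv(o.jac.T@o.jac)
    if verbose: print("top",top,"bt",bt,"bb",bb); print("v",o.x.round(4),"sd",(np.sqrt(np.diag(cov))*2).round(4),"cost",o.cost); print("F",model(o.x)[3].round(4)); print("res",res(o.x).round(1))
    return o.x
E
python3 - <<'E'
from tilt3 import *
C=cam("wrist"); p=state()["position"]; measure(cv2.imread("pics/w13.png"),C,p)
E
```

```text
top [221.5 219.5 217.5 216.5 215.5 214.5 214.5 214.5 215.5 216.5 217.5 219.5
 221.5] bt [263.5 260.5 257.5 256.5 254.5 254.5 253.5 254.5 255.5 256.5 258.5 260.5
 264.5] bb [348.5 352.5 354.5 356.5 357.5 358.5 358.5 358.5 357.5 356.5 354.5 351.5
 348.5]
v [ 2.3447e+01  4.7000e-03 -1.0000e-03 -0.0000e+00  4.6000e-02  1.7000e-02] sd [5.035e-01 2.000e-04 3.000e-04 2.000e-04 1.300e-03 2.000e-04] cost 2.0274406636647297
F [0.6886 0.0376 0.2287]
res [-0.2 -0.3  0.1 -0.2 -0.1  0.4  0.2  0.4 -0.1 -0.1  0.2 -0.2  0.   0.3
  0.   0.6 -0.3  0.4 -0.3  0.5 -0.3 -0.5 -0.1 -0.2  0.3 -0.3  0.3 -0.4
  0.1 -0.1  0.2 -0.1  0.2 -0.1  0.1 -0.2 -0.1  0.3 -0.1 -1.4 -0.   0. ]
```

Call:
send_rows([
  [0.06, -0.1, 0.02],
  [0.19, -0.3, 0.06],
  [0.33, -0.52, 0.1],
  [0.46, -0.73, 0.15],
  [0.57, -0.9, 0.18],
  [0.63, -1, 0.19],
  [0.63, -1, 0.19],
], spin=[0, 0, 0, 0, 0, 0, 0], jaw=[-1, -1, -1, -1, -1, -1, -1])

```text
time_s: 25.32
position: [0.5683, -0.1166, 0.2212]
tool_rot: [-179.9, -0.1, 179.6]
wrist_force: [-0.9, 0.5, -3.6]
width: 0.443
gripper_force: 120.9
```

Call:
send_rows([
  [0.06, -0.1, 0.02],
  [0.19, -0.3, 0.06],
  [0.33, -0.52, 0.1],
  [0.46, -0.73, 0.15],
  [0.57, -0.9, 0.18],
  [0.62, -1, 0.19],
  [0.62, -1, 0.2],
  [0.62, -1, 0.2],
  [0.62, -1, 0.2],
], spin=[0, 0, 0, 0, 0, 0, 0, 0, 0], jaw=[-1, -1, -1, -1, -1, -1, -1, -1, -1])

```text
time_s: 26.07
position: [0.4791, -0.2605, 0.191]
tool_rot: [180.0, 0.0, -179.9]
wrist_force: [0.0, 0.4, -2.8]
width: 0.443
gripper_force: 120.9
```

Call:
send_rows([
  [0, 0, 0.1],
  [0, 0, 0.3],
  [0, 0, 0.5],
  [0, 0, 0.6],
  [0, 0, 0.68],
  [0, 0, 0.72],
  [0, 0, 0.72],
], spin=[0, 0, 0, 0, 0, 0, 0], jaw=[-1, -1, -1, -1, -1, -1, -1])

```text
time_s: 26.65
position: [0.4786, -0.2601, 0.0819]
tool_rot: [179.9, -0.1, -179.9]
wrist_force: [1.0, -0.0, -3.1]
width: 0.446
gripper_force: 120.8
```

Call:
send_rows([
  [0, 0, 0.06],
  [0, 0, 0.12],
  [0, 0, 0.18],
  [0, 0, 0.23],
  [0, 0, 0.265],
  [0, 0, 0.265],
  [0, 0, 0.265],
], spin=[0, 0, 0, 0, 0, 0, 0], jaw=[-1, -1, -1, -1, -1, -1, -1])

```text
time_s: 27.23
position: [0.4781, -0.2615, 0.043]
tool_rot: [180.0, -0.0, -180.0]
wrist_force: [-0.9, -0.3, -3.0]
width: 0.444
gripper_force: 120.8
```

Call:
send_rows([
  [0, 0, 0],
  [0, 0, 0],
  [0, 0, 0],
  [0.008, 0, 0],
  [0.016, 0, -0.002],
  [0.025, 0, -0.004],
  [0.033, 0, -0.006],
  [0.04, 0, -0.008],
  [0.04, 0, -0.008],
  [0.04, 0, -0.008],
], spin=[0, 0, 0, 0, 0, 0, 0, 0, 0, 0], jaw=[-1, -1, -1, -1, -1, -1, -1, -1, -1, -1], squeeze=20)

```text
time_s: 28.07
position: [0.4752, -0.2613, 0.0453]
tool_rot: [-179.9, 0.3, -179.9]
wrist_force: [8.3, 2.4, -1.7]
width: 0.442
gripper_force: 120.7
```

Call:
send_rows([
  [0, 0, 0],
  [0, 0, 0],
], spin=[0, 0], jaw=[-0.1, -0.1], squeeze=20)

```text
time_s: 28.23
position: [0.4753, -0.2613, 0.0452]
tool_rot: [-179.9, 0.3, -179.9]
wrist_force: [8.8, 1.6, -1.9]
width: 0.442
gripper_force: 120.7
```

Call:
send_rows([
  [0, 0, 0],
], spin=[0], jaw=[-0.06], squeeze=20)

```text
time_s: 28.32
position: [0.4738, -0.2614, 0.0451]
tool_rot: [-180.0, 0.2, -179.9]
wrist_force: [-0.5, 0.0, -1.6]
width: 0.468
gripper_force: 0.5
```

Call:
send_rows([
  [0, 0, 0],
  [0, 0, 0],
  [0, 0, 0],
], spin=[0, 0, 0], jaw=[-1, -1, -1], squeeze=20)

```text
time_s: 28.57
position: [0.4729, -0.2615, 0.0447]
tool_rot: [-180.0, 0.1, -180.0]
wrist_force: [6.1, 1.8, 0.1]
width: 0.463
gripper_force: 22.1
```

Run:
```python
from tilt3 import *
s=state(); p=s["position"]; print(p,s["tool_rot"],s["wrist_force"],s["width"],s["gripper_force"])
C=cam("wrist"); im=imaging.capture("wrist"); cv2.imwrite("pics/w14.png",im); sc=imaging.capture("scene")
for l in ("nipple","tube_end"): print(l,show(nets.pinpoint("scene",l))[:3],show(nets.pinpoint("wrist",l))[:3])
try: measure(im,C,p)
except Exception as e: print(e)
```

```text
[ 0.47293921 -0.26146915  0.04466726] [-1.79984762e+02  7.98080335e-02 -1.79971680e+02] [6.08922728 1.75718013 0.10209456] 0.46316295577185246 22.10453689098358
nipple [([0.4772, -0.3845, 0.0015], 0.78), ([0.3448, -0.3708, -0.0013], 0.76), ([0.4997, -0.2615, 0.021], 0.74)] [([0.4748, -0.3879, -0.0034], 0.68)]
tube_end [([0.348, -0.3682, 0.0681], 0.9), ([0.4712, -0.2648, 0.0826], 0.58)] [([0.4717, -0.2585, 0.0762], 0.82), ([0.4746, -0.3845, 0.0657], 0.65), ([0.4948, -0.2598, 0.0203], 0.49)]
top [207.5 204.5 203.5 202.5 200.5 199.5 199.5 199.5 199.5 199.5 200.5 202.5
 203.5] bt [264.5 260.5 257.5 256.5 254.5 254.5 253.5 253.5 254.5 256.5 258.5 260.5
 264.5] bb [344.5 347.5 349.5 351.5 353.5 354.5 354.5 354.5 353.5 352.5 350.5 347.5
 344.5]
v [ 1.64395e+01  1.20000e-03 -7.00000e-04 -0.00000e+00  4.60000e-02
  1.66000e-02] sd [7.271e-01 5.000e-04 4.000e-04 7.000e-04 1.300e-03 3.000e-04] cost 8.739412530481843
F [ 0.4872 -0.2621  0.022 ]
res [-1.5 -0.6 -1.2 -1.5 -0.5  0.  -0.2 -0.1  0.4  1.3  1.5  1.1  2.1 -0.2
  0.4  0.8 -0.1  0.5 -0.3  0.4  0.6  0.3 -0.5 -0.7 -0.3 -1.1 -0.5 -0.1
  0.5  0.4 -0.3 -0.4 -0.1 -0.3 -0.  -0.2 -0.   0.6  0.4 -1.  -0.  -0. ]
```

Call:
send_rows([
  [0, 0, 0],
  [0, 0, 0],
  [0, 0, 0],
  [0, 0, -0.05],
  [0, 0, -0.15],
  [0, 0, -0.3],
  [0, 0, -0.5],
  [0, 0, -0.7],
  [0, 0, -0.85],
  [0, 0, -0.95],
  [0, 0, -1],
], spin=[0, 0, 0, 0, 0, 0, 0, 0, 0, 0, 0], jaw=[-1, -1, -1, -1, -1, -1, -1, -1, -1, -1, -1], squeeze=120)

```text
time_s: 29.78
position: [0.4714, -0.2622, 0.1965]
tool_rot: [-180.0, 0.0, 179.9]
wrist_force: [0.3, -0.4, -2.3]
width: 0.44
gripper_force: 120.5
```

Call:
send_rows([
  [-0.06, 0.1, -0.02],
  [-0.19, 0.3, -0.06],
  [-0.33, 0.52, -0.1],
  [-0.46, 0.73, -0.14],
  [-0.58, 0.9, -0.17],
  [-0.64, 1, -0.18],
  [-0.64, 1, -0.18],
], spin=[0, 0, 0, 0, 0, 0, 0], jaw=[-1, -1, -1, -1, -1, -1, -1])

```text
time_s: 30.37
position: [0.5695, -0.1064, 0.2203]
tool_rot: [179.9, -0.1, -179.6]
wrist_force: [-0.2, 1.2, -2.6]
width: 0.439
gripper_force: 120.7
```

Call:
send_rows([
  [-0.06, 0.1, -0.02],
  [-0.19, 0.3, -0.06],
  [-0.33, 0.52, -0.1],
  [-0.46, 0.73, -0.14],
  [-0.58, 0.92, -0.17],
  [-0.64, 1, -0.18],
  [-0.64, 1.0, -0.18],
  [-0.64, 1.0, -0.18],
], spin=[0, 0, 0, 0, 0, 0, 0, 0], jaw=[-1, -1, -1, -1, -1, -1, -1, -1])

```text
time_s: 31.03
position: [0.6632, 0.0382, 0.2469]
tool_rot: [-179.9, -0.2, -180.0]
wrist_force: [-0.1, -1.0, -2.5]
width: 0.44
gripper_force: 120.8
```

Run:
```python
from tilt3 import *
s=state(); p=s["position"]; print(p,s["tool_rot"],s["wrist_force"],s["width"],s["gripper_force"])
C=cam("wrist"); im=imaging.capture("wrist"); cv2.imwrite("pics/w15.png",im); cv2.imwrite("pics/s15.png",imaging.capture("scene")); cv2.imwrite("pics/t15.png",imaging.capture("top"))
for l in ("nipple","tube_end"): print(l,[[q for q in show(nets.pinpoint(c,l)) if q[0][2]>.15] for c in ("scene","wrist","top")])
measure(im,C,p)
for d in nets.regions_of("scene","nipple"):
    ys,xs=np.where(d["mask"]); print(d["p"],d["mask"].sum(),xs.min(),xs.max(),ys.min(),ys.max())
    if xs.min()>330: np.save("ns15.npy",d["mask"])
```

```text
[0.6632379  0.03817073 0.24688124] [-1.79928895e+02 -1.74723873e-01 -1.79965130e+02] [-0.11650021 -1.01203818 -2.54111153] 0.4396350045109985 120.83044767379761
nipple [[], [([0.6852, 0.037, 0.2226], 0.68)], [([0.6909, 0.0324, 0.2238], 0.64), ([0.6588, 0.0332, 0.2797], 0.19)]]
tube_end [[([0.6604, 0.0356, 0.2826], 0.56)], [([0.6611, 0.0387, 0.2812], 0.62)], [([0.66, 0.0369, 0.284], 0.6)]]
top [227.5 225.5 222.5 221.5 220.5 220.5 219.5 219.5 220.5 221.5 222.5 224.5
 227.5] bt [263.5 260.5 257.5 255.5 254.5 253.5 253.5 253.5 254.5 255.5 258.5 260.5
 264.5] bb [344.5 346.5 349.5 351.5 353.5 354.5 354.5 354.5 353.5 351.5 349.5 346.5
 343.5]
v [ 2.67926e+01  5.20000e-03 -9.00000e-04  0.00000e+00  4.60000e-02
  1.63000e-02] sd [4.786e-01 2.000e-04 3.000e-04 1.000e-04 1.300e-03 2.000e-04] cost 3.730125723461816
F [0.6892 0.0373 0.2273]
res [-0.8 -1.   0.4  0.1  0.2 -0.4  0.4  0.6  0.2  0.1  0.4  0.1 -0.7  0.3
 -0.2  0.2  0.2 -0.1  0.1 -0.2  0.1 -0.   0.4 -0.6  0.1 -0.3 -0.7  0.8
  0.4  0.4 -0.2 -0.5 -0.2 -0.5 -0.3  0.2  0.2  0.5 -0.1 -1.3  0.   0. ]
0.74 789 140 169 245 280
0.69 763 367 399 153 191
0.64 949 164 195 280 318
```

```bash
sed -e 's/def measure(im,C,p,verbose=True,row0=195)/def measure(im,C,p,verbose=True,row0=195,rb=None,hp=.046,hs=.002,zb=0)/' -e 's|(v\[4\]-.046)/.002\*3\]|(v[4]-hp)/hs, 0 if rb is None else (v[5]-rb)/.00005]|' -e 's|v\[3\]/.002\*3|(v[3]-zb)/.0002|' -i tilt3.py
python3 - <<'E'
from tilt3 import *
C=cam("wrist"); p15=state()["position"]; p,Rc,e=C
d=np.array([.66564329,.03895782,.24854576]); C13=(p,Ro.from_euler("xyz",[-179.967,-.065,-179.906],degrees=True).as_matrix()@np.array(p["hand_eye"])[:3,:3],None); R=Ro.from_euler("xyz",[-179.967,-.065,-179.906],degrees=True).as_matrix(); C13=(p,C13[1],d+R@np.array(p["hand_eye"])[:3,3])
a=cv2.imread("pics/w13.png"); b=cv2.imread("pics/w15.png")
for zb in (-.003,0,.003):
    x=measure(a,C13,d,False,hp=.046,hs=.0005,zb=zb); y=measure(b,C,p15,False,hp=.048,hs=.02,zb=zb,rb=x[5])
    ax=lambda f:np.array([-np.sin(np.radians(f)),0,np.cos(np.radians(f))])
    print(zb,x.round(4),y.round(4),"F",(p15+[y[1],y[2],.0215+zb]-y[4]*ax(y[0])).round(4),"T",(p15+[y[1],y[2],.0215+zb]+(.067-y[4])*ax(y[0])).round(4))
# scene silhouette fit
K=cam("scene"); M=np.load("ns15.npy").astype(np.float32)
def f(v):
    s=nsil(K,p15+np.array([v[1],v[2],.0215])-v[3]*ax(v[0]),ax(v[0])); return 1-np.minimum(M,s).sum()/np.maximum(M,s).sum()
for deg in (20,24,28,32,36):
    o=minimize(lambda q:f([deg,*q]),[0.003,0,.048],method="Nelder-Mead",options=dict(initial_simplex=np.array([.003,0,.048])+np.vstack([np.zeros(3),np.eye(3)*.004]),xatol=1e-4)); print(deg,o.x.round(4),1-o.fun)
E
```

```text
-0.003 [ 2.24453e+01  6.30000e-03 -9.00000e-04 -3.00000e-03  4.60000e-02
  1.75000e-02] [ 2.48804e+01  7.10000e-03 -9.00000e-04 -3.00000e-03  5.09000e-02
  1.75000e-02] F [0.6925 0.0372 0.2208] T [0.6643 0.0372 0.2816]
0 [ 2.33918e+01  4.70000e-03 -9.00000e-04 -0.00000e+00  4.60000e-02
  1.70000e-02] [ 2.5791e+01  5.4000e-03 -9.0000e-04 -0.0000e+00  5.0700e-02  1.7000e-02] F [0.6914 0.0372 0.2244] T [0.6623 0.0372 0.2847]
0.003 [ 2.43186e+01  3.10000e-03 -9.00000e-04  3.00000e-03  4.60000e-02
  1.65000e-02] [ 2.6681e+01  3.7000e-03 -9.0000e-04  3.0000e-03  5.0500e-02  1.6500e-02] F [0.6904 0.0372 0.2279] T [0.6603 0.0372 0.2877]
20 [-0.0231  0.0292  0.0793] 0.8416067361831665
24 [-0.0184  0.0199  0.0725] 0.8366813063621521
28 [-0.0056  0.0047  0.0595] 0.803504228591919
32 [ 0.0015 -0.0022  0.0535] 0.7704212069511414
36 [ 0.0019 -0.0035  0.0532] 0.7393513917922974
```

Call:
send_rows([
  [0.06, -0.1, 0.02],
  [0.19, -0.3, 0.06],
  [0.33, -0.52, 0.1],
  [0.46, -0.73, 0.14],
  [0.58, -0.9, 0.17],
  [0.64, -1, 0.18],
  [0.64, -1, 0.18],
], spin=[0, 0, 0, 0, 0, 0, 0], jaw=[-1, -1, -1, -1, -1, -1, -1])

```text
time_s: 32.12
position: [0.5652, -0.1167, 0.2217]
tool_rot: [-179.9, -0.1, 179.6]
wrist_force: [0.0, -0.9, -2.9]
width: 0.442
gripper_force: 120.9
```

Call:
send_rows([
  [0.06, -0.1, 0.02],
  [0.19, -0.3, 0.06],
  [0.33, -0.52, 0.1],
  [0.46, -0.73, 0.14],
  [0.57, -0.9, 0.17],
  [0.63, -1, 0.18],
  [0.63, -1, 0.18],
  [0.63, -1, 0.18],
], spin=[0, 0, 0, 0, 0, 0, 0, 0], jaw=[-1, -1, -1, -1, -1, -1, -1, -1])

```text
time_s: 32.78
position: [0.4736, -0.2622, 0.1946]
tool_rot: [-180.0, 0.0, 179.9]
wrist_force: [0.8, 0.4, -3.3]
width: 0.44
gripper_force: 120.9
```

Call:
send_rows([
  [0, 0, 0.1],
  [0, 0, 0.3],
  [0, 0, 0.5],
  [0, 0, 0.65],
  [0, 0, 0.75],
  [0, 0, 0.82],
  [0, 0, 0.89],
  [0, 0, 0.94],
  [0, 0, 0.97],
  [0, 0, 0.99],
  [0, 0, 0.99],
], spin=[0, 0, 0, 0, 0, 0, 0, 0, 0, 0, 0], jaw=[-1, -1, -1, -1, -1, -1, -1, -1, -1, -1, -1])

```text
time_s: 33.7
position: [0.4739, -0.2615, 0.0459]
tool_rot: [-180.0, 0.0, -180.0]
wrist_force: [-0.2, 0.7, -2.4]
width: 0.444
gripper_force: 120.9
```

Call:
send_rows([
  [0.01, 0, 0.006],
  [0.01, 0, 0.006],
  [0.01, 0, 0.006],
  [0.01, 0, 0.006],
], spin=[0, 0, 0, 0], jaw=[-1, -1, -0.078, -0.078], squeeze=20)

```text
time_s: 34.03
position: [0.473, -0.2616, 0.0457]
tool_rot: [-180.0, 0.1, -180.0]
wrist_force: [3.3, 1.1, 2.0]
width: 0.461
gripper_force: 21.9
```

Call:
send_rows([
  [0.006, 0, -0.001],
  [0.012, 0, -0.002],
  [0.018, 0, -0.003],
  [0.023, 0, -0.004],
  [0.023, 0, -0.004],
  [0.023, 0, -0.004],
], spin=[0, 0, 0, 0, 0, 0], jaw=[-1, -1, -1, -1, -1, -1], squeeze=20)

```text
time_s: 34.53
position: [0.469, -0.2615, 0.0458]
tool_rot: [-180.0, 0.0, -180.0]
wrist_force: [4.5, 1.3, 3.1]
width: 0.466
gripper_force: 21.5
```

Call:
send_rows([
  [0, 0, 0],
  [0, 0, 0],
  [0, 0, 0],
  [0, 0, -0.05],
  [0, 0, -0.15],
  [0, 0, -0.3],
  [0, 0, -0.5],
  [0, 0, -0.7],
  [0, 0, -0.85],
  [0, 0, -0.95],
  [0, 0, -1],
], spin=[0, 0, 0, 0, 0, 0, 0, 0, 0, 0, 0], jaw=[-1, -1, -1, -1, -1, -1, -1, -1, -1, -1, -1], squeeze=120)

```text
time_s: 35.45
position: [0.4677, -0.2623, 0.1974]
tool_rot: [-180.0, 0.0, 179.9]
wrist_force: [-0.0, -0.9, -2.6]
width: 0.444
gripper_force: 120.5
```

Call:
send_rows([
  [-0.06, 0.1, -0.02],
  [-0.19, 0.3, -0.06],
  [-0.33, 0.52, -0.1],
  [-0.46, 0.73, -0.14],
  [-0.58, 0.9, -0.17],
  [-0.65, 1, -0.18],
  [-0.65, 1, -0.18],
], spin=[0, 0, 0, 0, 0, 0, 0], jaw=[-1, -1, -1, -1, -1, -1, -1])

```text
time_s: 36.03
position: [0.5676, -0.1065, 0.2214]
tool_rot: [179.9, -0.1, -179.6]
wrist_force: [-0.4, 0.8, -3.3]
width: 0.441
gripper_force: 120.7
```

Call:
send_rows([
  [-0.06, 0.1, -0.02],
  [-0.19, 0.3, -0.06],
  [-0.33, 0.52, -0.1],
  [-0.46, 0.73, -0.14],
  [-0.58, 0.92, -0.17],
  [-0.65, 1, -0.18],
  [-0.65, 1.0, -0.18],
  [-0.65, 1.0, -0.18],
], spin=[0, 0, 0, 0, 0, 0, 0, 0], jaw=[-1, -1, -1, -1, -1, -1, -1, -1])

```text
time_s: 36.7
position: [0.6628, 0.0383, 0.2479]
tool_rot: [-179.9, -0.2, -180.0]
wrist_force: [0.2, -1.3, -3.5]
width: 0.442
gripper_force: 120.8
```

Run:
```python
from tilt3 import *
s=state(); p=s["position"]; print(p,s["tool_rot"],s["wrist_force"],s["width"],s["gripper_force"])
C=cam("wrist"); im=imaging.capture("wrist"); cv2.imwrite("pics/w16.png",im); cv2.imwrite("pics/s16.png",imaging.capture("scene")); cv2.imwrite("pics/t16.png",imaging.capture("top"))
for l in ("nipple","tube_end"): print(l,[[q for q in show(nets.pinpoint(c,l)) if q[0][2]>.15] for c in ("scene","wrist","top")])
for zb,rb in ((-.003,.0175),(0,.017),(.003,.0165)):
    v=measure(im,C,p,zb==0,rb=rb,zb=zb,hp=.0505,hs=.02); a=np.radians(v[0]); ax=np.array([-np.sin(a),0,np.cos(a)]); G=p+[v[1],v[2],.0215+zb]; print(v.round(4),"F",(G-v[4]*ax).round(4),"T",(G+(.067-v[4])*ax).round(4))
```

```text
[0.66275684 0.03825512 0.24787758] [-179.92166608   -0.19586562 -179.95920283] [ 0.2440863  -1.30946491 -3.50757452] 0.441646250823177 120.82722187042236
nipple [[([0.6902, 0.0393, 0.2245], 0.56)], [([0.6873, 0.035, 0.2251], 0.58)], [([0.6893, 0.0281, 0.2234], 0.59)]]
tube_end [[([0.661, 0.0335, 0.2824], 0.81)], [([0.6605, 0.0417, 0.2789], 0.95)], [([0.6591, 0.0364, 0.2839], 0.48)]]
[ 2.79628e+01  7.80000e-03 -9.00000e-04 -3.00000e-03  5.00000e-02
  1.75000e-02] F [0.694  0.0373 0.2222] T [0.6626 0.0373 0.2814]
top [232.5 230.5 228.5 226.5 226.5 225.5 224.5 225.5 226.5 226.5 227.5 230.5
 232.5] bt [262.5 259.5 256.5 254.5 253.5 252.5 252.5 252.5 253.5 255.5 257.5 259.5
 263.5] bb [343.5 347.5 349.5 352.5 353.5 354.5 354.5 353.5 353.5 351.5 349.5 346.5
 343.5]
v [ 2.87703e+01  6.10000e-03 -9.00000e-04  0.00000e+00  4.99000e-02
  1.70000e-02] sd [4.453e-01 2.000e-04 3.000e-04 1.000e-04 1.200e-03 1.000e-04] cost 3.252504705298193
F [0.6929 0.0373 0.2256]
res [-0.3 -0.5 -0.2  0.5 -0.5  0.   0.8  0.  -0.4  0.5  0.9 -0.4 -0.1  0.3
 -0.2  0.2  0.3 -0.1  0.2 -0.1  0.2  0.1 -0.5 -0.5  0.3 -0.2  0.4 -0.1
  0.5 -0.6 -0.2 -0.5 -0.2  0.5 -0.4  0.2  0.2  0.4 -0.1 -1.4  0.  -0.
 -0. ]
[ 2.87703e+01  6.10000e-03 -9.00000e-04  0.00000e+00  4.99000e-02
  1.70000e-02] F [0.6929 0.0373 0.2256] T [0.6606 0.0373 0.2844]
[ 2.95649e+01  4.40000e-03 -9.00000e-04  3.00000e-03  4.98000e-02
  1.65000e-02] F [0.6917 0.0373 0.2291] T [0.6587 0.0373 0.2874]
```

Call:
send_rows([
  [0.004, 0.01, -0.02],
  [0.008, 0.02, -0.035],
  [0.011, 0.031, -0.05],
  [0.011, 0.031, -0.05],
  [0.011, 0.031, -0.05],
  [0.011, 0.031, -0.05],
], spin=[0, 0, 0, 0, 0, 0], jaw=[-1, -1, -1, -1, -1, -1])

```text
time_s: 37.65
position: [0.662, 0.0432, 0.2571]
tool_rot: [-180.0, 0.0, -180.0]
wrist_force: [0.4, 0.1, -2.4]
width: 0.442
gripper_force: 120.8
```

Run:
```python
from tilt3 import *
N=[];T=[]
for k in range(3):
    for c in ("scene","wrist","top"):
        im=imaging.capture(c)
        for l,L in (("nipple",N),("tube_end",T)): L+=[d["xyz"] for d in nets.pinpoint(c,l) if d["xyz"][2]>.15 and d["p"]>.4]
s=state(); p=s["position"]; print(p,s["tool_rot"],s["wrist_force"],s["time_s"],s["gripper_force"])
N=np.array(N);T=np.array(T); print(len(N),np.median(N,0),N.std(0),len(T),np.median(T,0),T.std(0)); d=np.median(T,0)-np.median(N,0); print(np.linalg.norm(d),np.degrees(np.arctan2(-d[0],d[2])),np.degrees(np.arctan2(d[1],d[2])))
C=cam("wrist"); im=imaging.capture("wrist"); v=measure(im,C,p,False,rb=.017,hp=.05,hs=.02); print(v.round(4))
t=imaging.capture("scene"); c=[.5295,-.0305]; K=cam("scene"); m=dark(t,K,cyl(c,.026,0,.048),75,9); print("pile",fit(K,m,c,.026,0,.048))
```

```text
[0.66198746 0.04313451 0.25709979] [-1.79997952e+02 -1.87863765e-03 -1.79993629e+02] [-0.11920678  0.29430202 -2.01570357] 39.0 120.82664966583252
9 [0.6895 0.0403 0.2325] [0.0020445  0.00302243 0.00097576] 11 [0.6612 0.0413 0.2907] [0.01106493 0.0025411  0.02223904]
0.0647234887811218 25.93153693142948 0.9843667030547206
[ 2.89086e+01  6.00000e-03 -9.00000e-04 -0.00000e+00  5.02000e-02
  1.70000e-02]
pile (array([ 0.52627614, -0.03092731]), np.float64(0.8316881060600281))
```

Call:
send_rows([
  [0, 0, 0.007],
  [0, 0, 0.007],
  [0, 0, 0.007],
  [0, 0, 0.007],
  [0, 0, 0.007],
  [0, 0, 0.007],
], spin=[0, 0, 0, 0, 0, 0], jaw=[-1, -1, -1, -1, -1, -1])

```text
time_s: 39.6
position: [0.662, 0.0431, 0.2561]
tool_rot: [-180.0, 0.0, -180.0]
wrist_force: [0.2, -0.3, -2.8]
width: 0.444
gripper_force: 120.8
```

```bash
python3 -c "
from station import state,r
s=state(); print(s['position'],s['dq'].round(2)); print(r.job_done())"
```

```text
[0.66200271 0.04314205 0.25607991] [-0.11  0.09 -0.01 -0.04 -0.01  0.03  0.02]
the job is handed in; nothing more can be done
None
```

I handed the job in at about 39.6 s. The cap is released flush on the pile. The flanged tube is held still at the focus point, its face tilted about 29° against the 28.6° needed and its centre an estimated 2–3 mm from the focus; no verdict came back.

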